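# Set and load the cinnamon mill

## Robot

A 7-joint arm with a two-finger parallel gripper is mounted at the origin on the work surface. World frame = base frame: x ahead of the robot, y to its left, z up, the work surface at z = 0. Lengths are in m, angles in degrees, forces in N, time in s.
With the tool pointing down it reaches from about 0.4 to 0.875 m from the base axis. Payload 6.5 kg.
Tool frame: the origin (TCP) lies midway between the tips of the shut fingers; the grasp point (between the pads) lies 19 mm behind it (env.grip_depth is the distance from the TCP to the grasp point, in m); z points along the fingers, y is the line along which they close (so a half turn about z gives the same grasp; the last joint's range is limited). The gripper opens to 88 mm and grips with 3 to 60 N. Pads are 18 mm wide; open, the fingers measure 123 mm over their backs; the gripper's body (75 mm by 187 mm) begins 45 mm behind the grasp point.
Start: joints at [-68.251, 30.733, -0.252, 88.115, 0.149, 61.152, -4.079], TCP at [0.28, 0.586, 0.239] pointing down, gripper open.
Joint ranges: [-154.64, 154.64], [-21.42, 123.67], [-72.66, 72.17], [13.99, 137.28], [-74.86, 254.86], [10.95, 109.41], [-158.01, 158.01]. Speed limits (degrees/s): [136.94, 136.94, 180, 180, 180, 180, 180].

## Interface

Orientations are given as [roll, pitch, yaw] about the fixed x, y, z axes, in that order (R = Rz(yaw) Ry(pitch) Rx(roll)).
In Python, from cell import env gives the robot as it stands. The module is installed in compiled form; this text tells all that it offers.
- The arm moves only by the shell command python3 -m crank 'ROWS' [FORCE]. ROWS is JSON, a list of rows, each an object with "twist": the turn, a rotation vector about the tool's x, y, z in rad, a list of three; "offset": the shift along the tool's x, y, z in mm, a list of three; "grip": the finger opening in mm, from 0 to 88.1. A call has 1 to 20 rows; each row shifts and turns the commanded pose from where the row before left it, along the tool's axes as they then stand; what a row does not reach is not made up. A row lasts 1/12 s, in which the tool goes at most 41.7 mm and 7.16 degrees, less where a joint would pass 70% of its speed; a pose out of reach is approached as far as the arm can. A call with a gripper value outside its range is refused whole. The fingers move at their own pace and stop on an object; FORCE is the grip in N (left out, the last holds). Time passes only in rows, so rows that do not move let the fingers close. It gives the time, the measured TCP pose, the force and the opening at its end, in the units of the state.
- env.state(): the state, without advancing time (a new reading comes with each control period).
- env.capture(name): name is "scene" or "top" or "wrist"; returns a dict with "img" (480x640x3 uint8, red, green, blue), "fx", "fy", "cx", "cy" (pixels), "rvec" (rotation vector, rad) and "tvec" (3), from world to camera coordinates, as OpenCV has them; the wrist camera has in their place "tool_from_camera" (4x4, takes a point from camera to tool coordinates, whose origin is the TCP and whose axes are the flange's). Camera axes: x right, y down, z forward; pixel columns grow to the right and rows downward; lengths in m; the calibration is good to about 2 mm. A picture is of the moment at which its call begins: read the wrist's pose just before it. There is no depth.
- env.job_done(): hands the job in, once; it reports no verdict.
Trained networks look in the newest picture that a camera, given by its name, has taken for a name from the list of things; names that differ only in an ending like _2 or _b are one class to them, and where a whole thing is asked for, a point or a joint stands for the part that bears it (a point fixed in the world has none). Each returns a list of dicts, best first, with "confidence" (0 to 1); they miss things now and then, are a little off and sometimes report something else, mostly with a low value. They report only what shows in the picture. A call takes as long as a camera call. They do not tell look-alikes from the thing itself.
- env.search_frame(camera, thing): "position" ([column, row] in pixels, amid what is visible of it).
- env.silhouettes(camera, thing): "mask" (480x640 bool, what is visible of it) and "position" ([column, row] in pixels, amid what is visible of it).
The state is a dict: "time": time; "joints": joint angles; "qvel": joint speeds; "joint_efforts": joint torques, N m; "position": TCP position; "tcp_rot": TCP orientation; "force": force on the tool from outside, world axes, zero at the start; "torque": the same for the moment, N m; "grip_width": finger opening in m.
Only numpy, scipy, OpenCV 4.12 (cv2) and the standard library are available. Lean on these libraries where they do the work, as an engineer would, in place of code of your own. Each camera call takes 0.05 s, during which the arm holds its last target. There are 200 camera calls.

## Task

Get the cinnamon mill ready for the tea. While its feed is still empty, turn the dial on top clockwise (seen from above) until it comes up against its stop, then turn it back exactly four clicks and let go. Then lay every cinnamon stick that is on the counter into the feed, one to a lane, push each one fully home against the stop hidden under the hood, and finally swing the clamp lever fully closed over them; do not tip over any of the tea glasses.

Things in the scene. Friction and masses are not known exactly. Their poses are not given: they have to be found in the camera images.
- mill: Spice mill, fixed to the counter. Origin on the counter under the stop plane; x points from the open feed tray to the housing (the way sticks are fed), y to the left looking that way, z up. Flat steel feed tray, top 30 mm above the counter, x = -170 to 0 mm, 190 mm wide. White housing x = 0 to 100 mm, 170 mm wide, 130 mm high. Four lanes run along x; see the lane and hood points.
- lane1 (a point): Mouth of the lane at mill y = -66 mm, on the tray surface at the tips of the divider noses (mill x = -78 mm). Axes as the mill's. Lanes are 29 mm wide, parted by grey dividers 15 mm wide and 10 mm high with rounded noses; before the noses (lower x) the tray is flat and open.
- hood (a point): Middle of the front edge of the white hood that covers the lanes, mill x = -45 mm, y = 0, at its top, 56 mm above the counter. Under it the lanes have a clear height of 17 mm above the tray. The stop, unseen, is 45 mm farther in (the plane mill x = 0).
- lane2 (a point): The same for the lane at mill y = -22 mm.
- lane3 (a point): The same for the lane at mill y = 22 mm.
- lane4 (a point): The same for the lane at mill y = 66 mm.
- dial_grip (a point): On the dial's vertical turning axis at gripping height, 154 mm above the counter, mill x = 50, y = 0. The dial is a black bar 46 mm long, 14 mm wide, sides upright from 140 to 166 mm above the counter, on a disc of 27 mm radius. This point's x axis runs along the bar to the end with the white line; it points along the mill's x when the dial is at its stop.
- dial (a joint): Dial angle in rad: 0 at its clockwise stop (a hard stop), growing anticlockwise seen from above, up to 3.3. It clicks every 20 degrees (0.349 rad), counted from the stop, and settles by itself in the nearest click when let go; four clicks from the stop is 1.396. About 0.08 N m turns it.
- clamp (a joint): Clamp lever angle in rad: 0 fully open, 1.4 fully closed (hard stops). Its axis runs along the mill's y at mill x = -25 mm, 64 mm above the counter. Stiff (0.12 N m), stays where left. Closed, its cross bar's underside lies 14 mm above the tray at mill x = -62 mm, 2 mm clear of sticks, which can still slide; open, it stands at mill x = -45 mm, its top 74 mm above the tray.
- clamp_tip (a point): Centre of the black ball, 20 mm across, ending the clamp lever (a 10 mm rod), 85 mm from the lever's axis, at mill y = 122 mm. At joint 0 the lever stands up, leaning 25 degrees to the mill's +x; at 1.4 it points to the mill's -x, 35 degrees above level. Close it by pushing rod or ball towards the mill's -x. The space above mill y = 95 mm is free.
- stick1: A cinnamon stick (double quill), brown, 90 mm long, 23.5 mm wide, 12 mm high, about 16 g; it lies flat. Origin at the middle of its underside, x along its length; both ends alike. Fully home its origin is at mill x = -45 mm, so that 45 mm of it stick out of the hood. May be absent (2 to 4 are there).
- stick2: A cinnamon stick (double quill), brown, 90 mm long, 23.5 mm wide, 12 mm high, about 16 g; it lies flat. Origin at the middle of its underside, x along its length; both ends alike. Fully home its origin is at mill x = -45 mm, so that 45 mm of it stick out of the hood. May be absent (2 to 4 are there).
- stick3: A cinnamon stick (double quill), brown, 90 mm long, 23.5 mm wide, 12 mm high, about 16 g; it lies flat. Origin at the middle of its underside, x along its length; both ends alike. Fully home its origin is at mill x = -45 mm, so that 45 mm of it stick out of the hood. May be absent (2 to 4 are there).
- stick4: A cinnamon stick (double quill), brown, 90 mm long, 23.5 mm wide, 12 mm high, about 16 g; it lies flat. Origin at the middle of its underside, x along its length; both ends alike. Fully home its origin is at mill x = -45 mm, so that 45 mm of it stick out of the hood. May be absent (2 to 4 are there).
- glass1: A tea glass (bystander), waisted, 85 mm high, 55 mm across the rim, origin at the centre of its foot, z up. Leave it standing.
- glass2: A tea glass (bystander), waisted, 85 mm high, 55 mm across the rim, origin at the centre of its foot, z up. Leave it standing.
- glass3: A tea glass (bystander), waisted, 85 mm high, 55 mm across the rim, origin at the centre of its foot, z up. Leave it standing.
- glass4: A tea glass (bystander), waisted, 85 mm high, 55 mm across the rim, origin at the centre of its foot, z up. Leave it standing.
- glass5: A tea glass (bystander), waisted, 85 mm high, 55 mm across the rim, origin at the centre of its foot, z up. Leave it standing.
- tongs: Steel sugar tongs (bystander), 120 mm long, 26 mm wide, 8 mm high, lying among the sticks; origin at the middle of the underside, x along the length.
- jar: Glass jar with steel screw top (bystander), 80 mm across, 115 mm high; origin at the centre of its foot.
Mind the look-alikes: they are no part of the job. Leave any purple or red look-alike of the stick4 alone. Leave any purple look-alike of the stick1 alone.

How it is judged:
By the outcome, as a careful person would: the job done as asked, in the order asked, and still so for the second after the job is handed in, with the robot touching nothing.
Of stick1, stick2, stick3, stick4 only 2 to 4 are there at a start; the rules pass over those that are not, and their reading is None.
At some moment in a run one of stick1, stick2, stick3, stick4 may be knocked a few centimetres aside while the robot is not near it.
Once in a run the grip may slacken for a moment while it holds something.
It also fails if it takes over 210 s, if anything falls off the work surface, if the arm or the gripper's body presses on something with over 40 N, if the wrist force passes 120 N, or if a joint passes its speed limit or range.

## Working session

There is one attempt and no reset: what is moved stays moved. The work goes in short steps, Python scripts to look and compute and a shell command to move; the robot and the scene stay as the last step left them, time stands still between calls to the robot, and variables do not carry over. Pictures are saved under pics/ and viewed, on a budget of 14 in all, crops included, one or two more only if the job needs it, and the job is handed in when it is done.

```bash
mkdir -p pics; cat > h.py <<'E'
import numpy as np, cv2
from scipy.spatial.transform import Rotation as R
from cell import env
def cam(name):
    s=env.state(); c=env.capture(name)
    K=np.array([[c['fx'],0,c['cx']],[0,c['fy'],c['cy']],[0,0,1.]])
    if name=='wrist':
        T=np.eye(4); T[:3,:3]=R.from_euler('xyz',s['tcp_rot'],degrees=True).as_matrix(); T[:3,3]=s['position']
        T=np.linalg.inv(T@np.array(c['tool_from_camera']))
    else:
        T=np.eye(4); T[:3,:3]=cv2.Rodrigues(np.array(c['rvec'],float))[0]; T[:3,3]=np.ravel(c['tvec'])
    return c['img'],K,T
def ray(K,T,px,z):
    px=np.atleast_2d(np.array(px,float)); d=np.c_[px,np.ones(len(px))]@np.linalg.inv(K).T@T[:3,:3]
    o=-T[:3,:3].T@T[:3,3]
    return o+d*((z-o[2])/d[:,2])[:,None]
def proj(K,T,P):
    P=np.atleast_2d(P)@T[:3,:3].T+T[:3,3]; p=P@K.T; return p[:,:2]/p[:,2:]
def save(img,n): cv2.imwrite('pics/'+n,img[:,:,::-1])
def mask_pose(m,K,T,z):
    (cx,cy),(w,h),a=cv2.minAreaRect(np.argwhere(m)[:,::-1].astype(np.float32))
    b=cv2.boxPoints(((cx,cy),(w,h),a)); P=ray(K,T,b,z)[:,:2]
    e1=P[1]-P[0]; e2=P[2]-P[1]; l=e1 if np.hypot(*e1)>np.hypot(*e2) else e2
    return P.mean(0), np.degrees(np.arctan2(l[1],l[0]))%180, sorted([np.hypot(*e1),np.hypot(*e2)])
E
python3 - <<'E'
from h import *
print(env.state())
for n in('scene','top'):
    img,K,T=cam(n); save(img,n+'0.png'); print(n,K[0,0],-T[:3,:3].T@T[:3,3])
    for t in ('stick1','mill','lane1','lane2','lane3','lane4','hood','dial_grip','clamp_tip','tongs','jar','glass1'):
        print(t,[(np.round(d['position'],1).tolist(),round(d['confidence'],2)) for d in env.search_frame(n,t)][:8])
E
```

```text
{'time': 0.0, 'joints': array([-68.25217889,  30.77843754,  -0.25302158,  88.1700275 ,
         0.14915428,  61.15015519,  -4.08058011]), 'qvel': array([-0.00145402,  0.06876781,  0.02034767, -0.05028829, -0.09647917,
       -0.03112215,  0.00570501]), 'joint_efforts': array([-4.25701255e-04, -5.71001136e+01,  9.90077332e-01, -2.51598501e+01,
       -5.64072642e-02,  1.78981695e-02,  1.56191609e-04]), 'position': array([0.28001765, 0.58592244, 0.2378332 ]), 'tcp_rot': array([-1.79902030e+02,  8.03472527e-03,  1.54461183e+02]), 'force': array([-0.23047088,  0.45228925,  0.69170719]), 'torque': array([-0.03548448, -0.04629332, -0.00602019]), 'grip_width': 0.08865623601804502}
scene 527.2737209993102 [ 1.20366294 -0.77241606  0.77341178]
stick1 [([241.4, 369.2], 0.87), ([191.9, 319.5], 0.85), ([232.8, 298.9], 0.81), ([257.2, 260.8], 0.78), ([168.0, 290.9], 0.68), ([298.1, 335.2], 0.64), ([393.6, 239.9], 0.38)]
mill [([371.1, 265.8], 0.82)]
lane1 [([374.2, 265.1], 0.87), ([404.9, 199.0], 0.44)]
lane2 [([374.2, 265.1], 0.87), ([404.9, 199.0], 0.44)]
lane3 [([374.2, 265.1], 0.87), ([404.9,
[... 590 characters left out ...]
), ([379.9, 274.4], 0.7), ([423.3, 267.9], 0.62), ([321.5, 295.7], 0.59), ([430.4, 201.5], 0.55)]
mill [([268.2, 208.7], 0.76)]
lane1 [([269.2, 202.4], 0.8)]
lane2 [([269.2, 202.4], 0.8)]
lane3 [([269.2, 202.4], 0.8)]
lane4 [([269.2, 202.4], 0.8)]
hood [([269.0, 200.5], 0.94), ([125.3, 196.5], 0.25), ([428.5, 201.1], 0.2)]
dial_grip [([269.4, 165.7], 0.94), ([268.8, 202.3], 0.7)]
clamp_tip [([243.0, 202.2], 0.87), ([269.2, 201.0], 0.21)]
tongs [([375.3, 230.4], 0.75)]
jar [([494.0, 289.6], 0.58), ([128.1, 197.3], 0.56), ([240.1, 204.4], 0.28)]
glass1 [([129.6, 245.7], 0.95), ([129.2, 172.1], 0.81), ([127.7, 269.6], 0.77), ([126.7, 198.9], 0.6), ([123.7, 219.8], 0.57), ([267.6, 200.0], 0.28)]
```

View pics/top0.png

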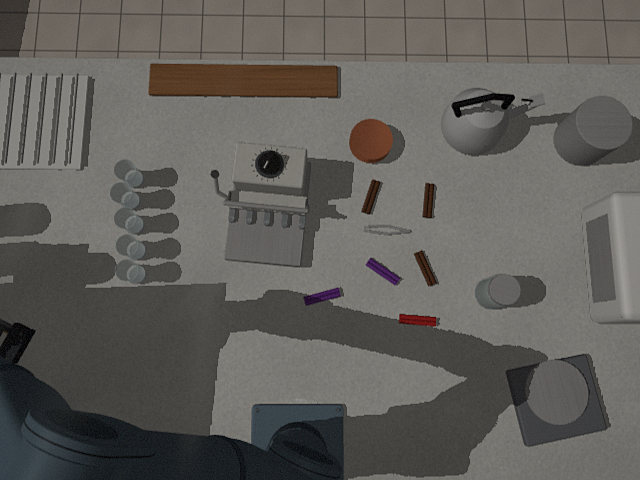

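View pics/scene0.png

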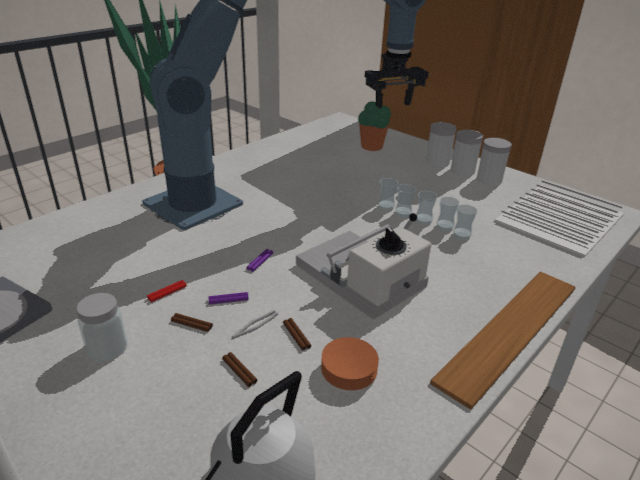

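The top view shows three brown sticks, at (371,197), (429,200) and (426,268). The look-alikes are two purple ones at (383,271) and (323,297) and a red one at (419,320). The mill is at (268,205), with its tray toward the robot and its dial at (269,164). The lever ball is at (214,174) and the glasses are in a row at x≈130.

```bash
python3 - <<'E'
from h import *
from scipy.optimize import least_squares
img,K,T=cam('top')
# mill fit from hand-read corners
M=np.array([[-170,95,30],[-170,-95,30],[100,85,130],[100,-85,130],[0,85,130],[0,-85,130],[50,0,150],[10.9,122,141]])/1000
px=np.array([[225,262],[304,266],[238,142],[307,150],[233,185],[302,193],[269.5,164.5],[214,174]])
def pts(p): c,s=np.cos(p[2]),np.sin(p[2]); return np.c_[p[0]+c*M[:,0]-s*M[:,1],p[1]+s*M[:,0]+c*M[:,1],M[:,2]]
r=least_squares(lambda p:(proj(K,T,pts(p))-px).ravel(),[0.6,0.1,0],loss='soft_l1')
print('mill',r.x[:2],np.degrees(r.x[2]));print(r.fun.reshape(-1,2).round(1))
for d in env.silhouettes('top','stick1'):
    m=d['mask']; p=mask_pose(m,K,T,0.012); print(np.round(d['position']),round(d['confidence'],2),p[0].round(4),p[1].round(1),np.round(p[2],3),img[m].mean(0).round())
for t in('glass1','tongs','jar'):
    for d in env.search_frame('top',t): print(t,d['confidence'].__round__(2),ray(K,T,d['position'],0.04)[0,:2].round(3))
E
```

```text
mill [0.61021308 0.07007126] -4.768434441287905
[[ 0.1 -0.3]
 [-1.8  2.3]
 [-1.6  1.5]
 [ 0.9 -0.3]
 [-1.4 -1. ]
 [ 2.1 -2.7]
 [-0.  -0.5]
 [ 1.6  2.8]]
[380. 274.] 0.86 [ 0.4289 -0.2105] 55.1 [0.024 0.089] [63. 32. 79.]
[418. 320.] 0.72 [ 0.3079 -0.2931] 85.4 [0.023 0.09 ] [97. 22. 21.]
[422. 270.] 0.66 [ 0.4369 -0.3165] 21.8 [0.025 0.09 ] [55. 36. 25.]
[430. 204.] 0.55 [ 0.6118 -0.3304] 174.6 [0.024 0.088] [52. 33. 22.]
[319. 295.] 0.53 [ 0.3656 -0.0581] 106.7 [0.024 0.09 ] [52. 27. 65.]
[371. 196.] 0.51 [ 0.62   -0.1825] 161.3 [0.023 0.089] [50. 31. 20.]
glass1 0.7 [0.669 0.421]
glass1 0.68 [0.608 0.422]
glass1 0.67 [0.546 0.428]
glass1 0.61 [0.424 0.409]
glass1 0.58 [0.484 0.407]
glass1 0.18 [0.584 0.081]
tongs 0.52 [ 0.527 -0.238]
jar 0.73 [ 0.38  -0.484]
```

```bash
cat >> h.py <<'E'
def to(target,yaw=None,rpy=None):
    s=env.state(); Rw=R.from_euler('xyz',s['tcp_rot'],degrees=True)
    o=Rw.inv().apply(np.array(target)-s['position'])*1000
    print('pos',s['position'].round(4),'rot',np.round(s['tcp_rot'],2),'w',round(s['grip_width']*1000,1),'F',s['force'].round(1),'t',round(s['time'],2))
    if rpy is None and yaw is not None: rpy=[180,0,yaw]
    w=(Rw.inv()*R.from_euler('xyz',rpy,degrees=True)).as_rotvec() if rpy is not None else np.zeros(3)
    print('offset',o.round(1),'minrows',int(np.ceil(np.abs(np.linalg.norm(o))/41.7)),'per row @that',(o/np.ceil(np.linalg.norm(o)/41.7)).round(1),'| twist',w.round(4),'rows',np.ceil(np.linalg.norm(w)/.12),'per',(w/max(1,np.ceil(np.linalg.norm(w)/.12))).round(4))
    return o,w
E
python3 - <<'E'
from h import *
c=env.capture('wrist'); print(np.array(c['tool_from_camera']).round(3),c['fx'])
to([0.60,0.07,0.36],yaw=85.2)
E
```

```text
[[ 0.002 -0.965 -0.263  0.068]
 [ 1.     0.002 -0.     0.   ]
 [ 0.001 -0.263  0.965 -0.146]
 [ 0.     0.     0.     1.   ]] 362.90137151666136
pos [0.2803 0.5865 0.2387] rot [-180.      0.    154.46] w 87.9 F [-0.2  0.5  0.3] t 1.6
offset [-511.2 -328.1 -121.2] minrows 15 per row @that [-34.1 -21.9  -8.1] | twist [-0.      0.      1.2088] rows 11.0 per [-0.      0.      0.1099]
```

```bash
python3 -m crank '[{"offset":[-32,-20.5,-7.6],"grip":88,"twist":[0,0,0]},{"offset":[-32,-20.5,-7.6],"grip":88,"twist":[0,0,0]},{"offset":[-32,-20.5,-7.6],"grip":88,"twist":[0,0,0]},{"offset":[-32,-20.5,-7.6],"grip":88,"twist":[0,0,0]},{"offset":[-32,-20.5,-7.6],"grip":88,"twist":[0,0,0]},{"offset":[-32,-20.5,-7.6],"grip":88,"twist":[0,0,0]},{"offset":[-32,-20.5,-7.6],"grip":88,"twist":[0,0,0]},{"offset":[-32,-20.5,-7.6],"grip":88,"twist":[0,0,0]},{"offset":[-32,-20.5,-7.6],"grip":88,"twist":[0,0,0]},{"offset":[-32,-20.5,-7.6],"grip":88,"twist":[0,0,0]},{"offset":[-32,-20.5,-7.6],"grip":88,"twist":[0,0,0]},{"offset":[-32,-20.5,-7.6],"grip":88,"twist":[0,0,0]},{"offset":[-32,-20.5,-7.6],"grip":88,"twist":[0,0,0]},{"offset":[-32,-20.5,-7.6],"grip":88,"twist":[0,0,0]},{"offset":[-32,-20.5,-7.6],"grip":88,"twist":[0,0,0]},{"offset":[-32,-20.5,-7.6],"grip":88,"twist":[0,0,0]}]' && python3 -m crank '[{"offset":[0,0,0],"grip":88,"twist":[0,0,-0.12]},{"offset":[0,0,0],"grip":88,"twist":[0,0,-0.12]},{"offset":[0,0,0],"grip":88,"twist":[0,0,-0.12]},{"offset":[0,0,0],"grip":88,"twist":[0,0,0]},{"offset":[0,0,0],"grip":88,"twist":[0,0,0]}]'
python3 - <<'E'
from h import *
to([0.60,0.07,0.36],yaw=175)
img,K,T=cam('wrist'); save(img,'w1.png'); np.savez('w1.npz',K=K,T=T,img=img)
for t in('dial_grip','clamp_tip','hood'): print(t,[(np.round(d['position'],1).tolist(),round(d['confidence'],2)) for d in env.search_frame('wrist',t)])
E
```

```text
time: 2.93
position: [0.6015, 0.0681, 0.361]
tcp_rot: [180.0, 0.0, 154.5]
force: [0.2, -0.6, 0.4]
grip_width: 0.0879
time: 3.35
position: [0.6008, 0.0697, 0.3603]
tcp_rot: [180.0, -0.0, 174.9]
force: [0.3, 0.6, -0.3]
grip_width: 0.088
pos [0.6008 0.0697 0.3603] rot [179.99  -0.   174.88] w 88.0 F [ 0.3  0.6 -0.3] t 3.35
offset [0.8 0.2 0.3] minrows 1 per row @that [0.8 0.2 0.3] | twist [ 0.0002 -0.     -0.0021] rows 1.0 per [ 0.0002 -0.     -0.0021]
dial_grip [([329.9, 182.6], 0.72), ([328.6, 264.2], 0.68)]
clamp_tip [([364.5, 171.2], 0.82)]
hood [([328.1, 182.1], 0.89), ([600.1, 215.4], 0.56)]
```

View pics/w1.png

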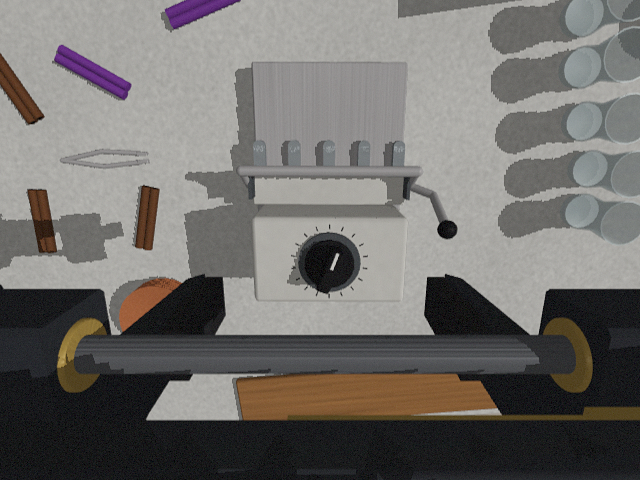

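The wrist view shows the mill squarely, with its tray corners at (252,62) and (406,62) and the dial at (330,262). The dial's white line points up and to the right, toward the tray (−x) and slightly +y. That puts the dial at about 160°.

```bash
python3 - <<'E'
from h import *
from scipy.optimize import least_squares
d=np.load('w1.npz');K,T,img=d['K'],d['T'],d['img']
M=np.array([[-170,95,30],[-170,-95,30],[100,85,130],[100,-85,130],[10.9,122,141],[-78,88,36],[-78,44,36],[-78,0,36],[-78,-44,36],[-78,-88,36]])/1000
px=np.array([[406,62],[252,62],[404,300],[257,300],[447,229],[398.5,141],[363.5,141],[329,141],[293.5,141],[259.5,141]])
def w(p,M): M=np.atleast_2d(M);c,s=np.cos(p[2]),np.sin(p[2]); return np.c_[p[0]+c*M[:,0]-s*M[:,1],p[1]+s*M[:,0]+c*M[:,1],M[:,2]]
r=least_squares(lambda p:(proj(K,T,w(p,M))-px).ravel(),[0.6,0.1,0],loss='soft_l1')
p=r.x;print('mill',p[:2].round(4),np.degrees(p[2]));print(r.fun.reshape(-1,2).round(1))
np.save('mill.npy',p)
a=np.radians(160);L=[[.05+.023*np.cos(a),.023*np.sin(a),.166],[.05-.023*np.cos(a),-.023*np.sin(a),.166],[.05,0,.166]]
q=proj(K,T,w(p,L));print(q.round(1), 'dialgrip',w(p,[.05,0,.154]))
c=cv2.resize(img[30:310,230:470],None,fx=2.14,fy=2.14,interpolation=cv2.INTER_CUBIC)
f=lambda u:tuple(int(v) for v in (np.array(u)-[230,30])*2.14)
for u in q: cv2.circle(c,f(u),2,(255,0,0),-1)
for u in proj(K,T,w(p,M)): cv2.circle(c,f(u),2,(0,255,0),-1)
save(c,'fit.png')
E
```

```text
mill [0.6165 0.0745] -4.821605052159549
[[ 1.6 -0.8]
 [-2.3 -0.1]
 [ 0.8  3.8]
 [-2.3  4.3]
 [ 0.4  0.9]
 [ 0.5 -0.6]
 [ 0.3 -0.5]
 [-0.3 -0.3]
 [ 0.1 -0.2]
 [-1.  -0.1]]
[[338.2 253.8]
 [322.5 294.3]
 [330.2 274.4]] dialgrip [[0.66631408 0.07026063 0.154     ]]
```

View pics/fit.png

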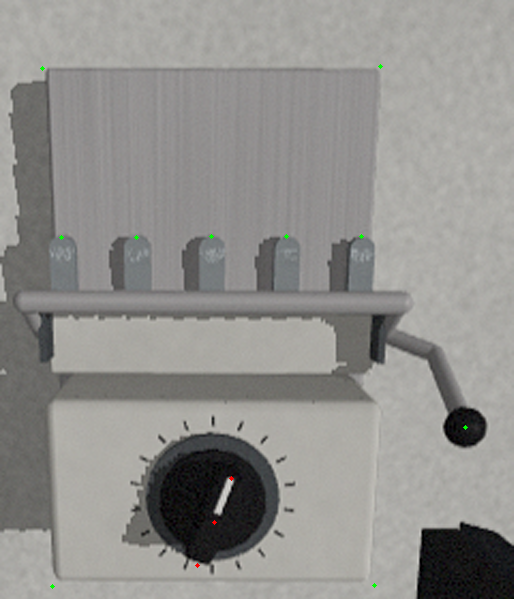

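The crop confirms the fit: the green points sit on the tray and nose corners, and the red 160° points lie on the white line. Next I grip the dial.

```bash
python3 -m crank '[{"offset":[0,0,0],"grip":88,"twist":[0,0,0.115]},{"offset":[0,0,0],"grip":70,"twist":[0,0,0.115]},{"offset":[0,0,0],"grip":50,"twist":[0,0,0.115]},{"offset":[0,0,0],"grip":50,"twist":[0,0,0]}]' && python3 -c "
from h import *
to([.6663,.0703,.143],yaw=155.2)"
```

```text
time: 3.88
position: [0.6008, 0.07, 0.3603]
tcp_rot: [-180.0, 0.0, 155.0]
force: [-0.2, 1.1, 0.3]
grip_width: 0.0699
pos [0.6008 0.07   0.3603] rot [-1.7999e+02  1.0000e-02  1.5503e+02] w 69.9 F [-0.2  1.1  0.3] t 3.88
offset [-59.3  27.9 217.3] minrows 6 per row @that [-9.9  4.7 36.2] | twist [-0.0001  0.0001 -0.0029] rows 1.0 per [-0.0001  0.0001 -0.0029]
```

```bash
python3 -m crank '[{"offset":[-30,14,0],"grip":50,"twist":[0,0,0]},{"offset":[-29,14,20],"grip":50,"twist":[0,0,0]},{"offset":[0,0,40],"grip":50,"twist":[0,0,0]},{"offset":[0,0,40],"grip":50,"twist":[0,0,0]},{"offset":[0,0,40],"grip":50,"twist":[0,0,0]},{"offset":[0,0,20],"grip":50,"twist":[0,0,0]},{"offset":[0,0,0],"grip":50,"twist":[0,0,0]},{"offset":[0,0,0],"grip":50,"twist":[0,0,0]}]' && python3 -c "
from h import *
to([.6663,.0703,.143],yaw=155.2)
img,K,T=cam('wrist'); save(img[200:,160:480],'w2.png')"
```

```text
time: 4.55
position: [0.6658, 0.0707, 0.1999]
tcp_rot: [-179.9, -0.1, 155.4]
force: [0.2, -0.0, 1.5]
grip_width: 0.0502
pos [0.6658 0.0707 0.1999] rot [-1.7994e+02 -8.0000e-02  1.5543e+02] w 50.2 F [ 0.2 -0.   1.5] t 4.55
offset [-0.7 -0.  56.9] minrows 2 per row @that [-0.4 -0.  28.5] | twist [-0.001  -0.0013  0.004 ] rows 1.0 per [-0.001  -0.0013  0.004 ]
```

View pics/w2.png

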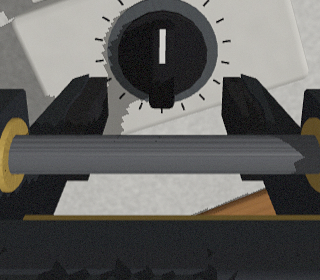

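The bar is upright in the image and midway between the fingers. I descend, close and turn clockwise.

```bash
python3 -m crank '[{"offset":[0,0,28],"grip":50,"twist":[0,0,0]},{"offset":[0,0,28],"grip":50,"twist":[0,0,0]},{"offset":[0,0,0],"grip":0,"twist":[0,0,0]},{"offset":[0,0,0],"grip":0,"twist":[0,0,0]},{"offset":[0,0,0],"grip":0,"twist":[0,0,0]},{"offset":[0,0,0],"grip":0,"twist":[0,0,0]},{"offset":[0,0,0],"grip":0,"twist":[0,0,0]},{"offset":[0,0,0],"grip":0,"twist":[0,0,0]}]' 20 && python3 -m crank '[{"offset":[0,0,0],"grip":0,"twist":[0,0,0.11]},{"offset":[0,0,0],"grip":0,"twist":[0,0,0.11]},{"offset":[0,0,0],"grip":0,"twist":[0,0,0.11]},{"offset":[0,0,0],"grip":0,"twist":[0,0,0.11]},{"offset":[0,0,0],"grip":0,"twist":[0,0,0]}]' && python3 -c "
from h import *
to([.6663,.0703,.143],yaw=-4.8);print(env.state()['torque'])"
```

```text
time: 5.27
position: [0.6667, 0.0686, 0.1463]
tcp_rot: [-179.9, 0.1, 155.3]
force: [-2.0, 0.3, 6.1]
grip_width: 0.0137
time: 5.68
position: [0.6666, 0.0686, 0.1463]
tcp_rot: [-180.0, 0.1, 129.7]
force: [-3.5, -5.0, 8.3]
grip_width: 0.0138
pos [0.6666 0.0686 0.1463] rot [-1.7998e+02  1.4000e-01  1.2972e+02] w 13.8 F [-3.5 -5.   8.3] t 5.68
offset [1.5 0.8 3.3] minrows 1 per row @that [1.5 0.8 3.3] | twist [2.8000e-03 1.6000e-03 2.3478e+00] rows 20.0 per [1.000e-04 1.000e-04 1.174e-01]
[-0.98152369  0.74322958  0.14933817]
```

```bash
python3 -m crank '[{"offset":[0,0,-2],"grip":0,"twist":[0,0,0.11]},{"offset":[0,0,0],"grip":0,"twist":[0,0,0.11]},{"offset":[0,0,0],"grip":0,"twist":[0,0,0.11]},{"offset":[0,0,0],"grip":0,"twist":[0,0,0.11]},{"offset":[0,0,0],"grip":0,"twist":[0,0,0.11]},{"offset":[0,0,0],"grip":0,"twist":[0,0,0.11]},{"offset":[0,0,0],"grip":0,"twist":[0,0,0.11]},{"offset":[0,0,0],"grip":0,"twist":[0,0,0.11]},{"offset":[0,0,0],"grip":0,"twist":[0,0,0.11]},{"offset":[0,0,0],"grip":0,"twist":[0,0,0.11]},{"offset":[0,0,0],"grip":0,"twist":[0,0,0.11]},{"offset":[0,0,0],"grip":0,"twist":[0,0,0.11]},{"offset":[0,0,0],"grip":0,"twist":[0,0,0.11]},{"offset":[0,0,0],"grip":0,"twist":[0,0,0.11]},{"offset":[0,0,0],"grip":0,"twist":[0,0,0.11]},{"offset":[0,0,0],"grip":0,"twist":[0,0,0.11]},{"offset":[0,0,0],"grip":0,"twist":[0,0,0.11]},{"offset":[0,0,0],"grip":0,"twist":[0,0,0.11]},{"offset":[0,0,0],"grip":0,"twist":[0,0,0.11]},{"offset":[0,0,0],"grip":0,"twist":[0,0,0]}]' && python3 -c "
from h import *
to([.6663,.0703,.143],yaw=-4.8);print(env.state()['torque'])"
python3 -m crank '[{"offset":[0,0,0],"grip":0,"twist":[0,0,0.08]},{"offset":[0,0,0],"grip":0,"twist":[0,0,0.08]},{"offset":[0,0,0],"grip":0,"twist":[0,0,0.05]},{"offset":[0,0,0],"grip":0,"twist":[0,0,0]},{"offset":[0,0,0],"grip":0,"twist":[0,0,0]}]' && python3 -c "
from h import *
to([.6663,.0703,.143],yaw=-4.8);print(env.state()['torque'])"
```

```text
time: 7.35
position: [0.6661, 0.0687, 0.1464]
tcp_rot: [179.8, 0.0, 10.0]
force: [0.3, -4.4, -4.3]
grip_width: 0.0137
pos [0.6661 0.0687 0.1464] rot [1.7984e+02 2.0000e-02 1.0010e+01] w 13.7 F [ 0.3 -4.4 -4.3] t 7.35
offset [ 0.5 -1.5  3.4] minrows 1 per row @that [ 0.5 -1.5  3.4] | twist [ 0.0028 -0.      0.2584] rows 3.0 per [ 0.0009 -0.      0.0861]
[-1.01390251  0.04579598  0.19046616]
time: 7.77
position: [0.6661, 0.0688, 0.1464]
tcp_rot: [179.9, -0.0, -1.7]
force: [0.5, -4.6, -4.9]
grip_width: 0.0139
pos [0.6661 0.0688 0.1464] rot [ 1.7987e+02 -2.0000e-02 -1.6700e+00] w 13.9 F [ 0.5 -4.6 -4.9] t 7.77
offset [ 0.2 -1.5  3.4] minrows 1 per row @that [ 0.2 -1.5  3.4] | twist [ 0.0023 -0.0004  0.0547] rows 1.0 per [ 0.0023 -0.0004  0.0547]
[-0.98411137  0.03922003 -0.09340481]
```

```bash
for i in 1 2; do python3 -m crank '[{"offset":[0,0,0],"grip":0,"twist":[0,0,0.05]},{"offset":[0,0,0],"grip":0,"twist":[0,0,0]},{"offset":[0,0,0],"grip":0,"twist":[0,0,0]}]' | grep rot; python3 -c "
from h import *
print(env.state()['torque'])"; done;  python3 -m crank '[{"offset":[0,0,0],"grip":0,"twist":[0,0,0.05]},{"offset":[0,0,0],"grip":0,"twist":[0,0,0]},{"offset":[0,0,0],"grip":0,"twist":[0,0,0]}]'; python3 -c "
from h import *
print(env.state()['torque'])"
```

```text
tcp_rot: [179.9, -0.0, -4.5]
[-1.00592156 -0.00493023 -0.02555966]
tcp_rot: [179.9, -0.0, -7.3]
[-1.11769601 -0.07156402  0.45254939]
time: 8.52
position: [0.6664, 0.0688, 0.1465]
tcp_rot: [179.9, -0.1, -10.2]
force: [1.1, -5.9, -4.5]
grip_width: 0.0143
[-1.09169198 -0.20033273  0.55752873]
```

The torque jumped near yaw −5°, so that is the stop. I turn back to yaw 75.

```bash
python3 -m crank '[{"offset":[0,0,0],"grip":0,"twist":[0,0,-0.114]},{"offset":[0,0,0],"grip":0,"twist":[0,0,-0.114]},{"offset":[0,0,0],"grip":0,"twist":[0,0,-0.114]},{"offset":[0,0,0],"grip":0,"twist":[0,0,-0.114]},{"offset":[0,0,0],"grip":0,"twist":[0,0,-0.114]},{"offset":[0,0,0],"grip":0,"twist":[0,0,-0.114]},{"offset":[0,0,0],"grip":0,"twist":[0,0,-0.114]},{"offset":[0,0,0],"grip":0,"twist":[0,0,-0.114]},{"offset":[0,0,0],"grip":0,"twist":[0,0,-0.114]},{"offset":[0,0,0],"grip":0,"twist":[0,0,-0.114]},{"offset":[0,0,0],"grip":0,"twist":[0,0,-0.114]},{"offset":[0,0,0],"grip":0,"twist":[0,0,-0.114]},{"offset":[0,0,0],"grip":0,"twist":[0,0,-0.114]},{"offset":[0,0,0],"grip":0,"twist":[0,0,0]},{"offset":[0,0,0],"grip":0,"twist":[0,0,0]}]'; python3 -c "
from h import *
print(env.state()['torque'])"
```

```text
time: 9.77
position: [0.6664, 0.0686, 0.1465]
tcp_rot: [179.9, 0.1, 74.5]
force: [1.9, -5.4, -6.3]
grip_width: 0.014
[-1.12216242 -0.28899074 -0.01123307]
```

```bash
python3 -m crank '[{"offset":[0,0,0],"grip":50,"twist":[0,0,0]},{"offset":[0,0,0],"grip":50,"twist":[0,0,0]},{"offset":[0,0,0],"grip":50,"twist":[0,0,0]},{"offset":[0,0,-40],"grip":50,"twist":[0,0,0]},{"offset":[0,0,-40],"grip":50,"twist":[0,0,0]},{"offset":[0,0,-40],"grip":60,"twist":[0,0,0]},{"offset":[0,0,-20],"grip":60,"twist":[0,0,0]},{"offset":[0,0,0],"grip":60,"twist":[0,0,0]},{"offset":[0,0,0],"grip":60,"twist":[0,0,0]}]'; python3 - <<'E'
from h import *
img,K,T=cam('wrist'); p=np.load('mill.npy')
def w(p,M): M=np.atleast_2d(M);c,s=np.cos(p[2]),np.sin(p[2]); return np.c_[p[0]+c*M[:,0]-s*M[:,1],p[1]+s*M[:,0]+c*M[:,1],M[:,2]]
q=[]
for a in np.radians([60,80,100]): q.append([.05+.03*np.cos(a),.03*np.sin(a),.166])
q.append([.05,0,.166]); q=proj(K,T,w(p,q))
x0,y0=int(q[3,0])-100,max(0,int(q[3,1])-90)
c=cv2.resize(img[y0:y0+180,max(0,x0):x0+200],None,fx=3,fy=3)
for u in q: cv2.circle(c,tuple(int(v) for v in (u-[max(0,x0),y0])*3),3,(255,0,0),-1)
save(c,'dial.png'); to([.62,-.1825,.2],yaw=71.3)
E
```

```text
time: 10.52
position: [0.6667, 0.0713, 0.2879]
tcp_rot: [179.9, -0.1, 74.7]
force: [-0.3, 0.4, -1.3]
grip_width: 0.0599
pos [0.6658 0.0713 0.2861] rot [-1.7997e+02 -4.0000e-02  7.4680e+01] w 60.0 F [ 0.2  0.2 -0.2] t 10.57
offset [-257.    22.9   85.9] minrows 7 per row @that [-36.7   3.3  12.3] | twist [-0.0005 -0.0007  0.059 ] rows 1.0 per [-0.0005 -0.0007  0.059 ]
```

View pics/dial.png

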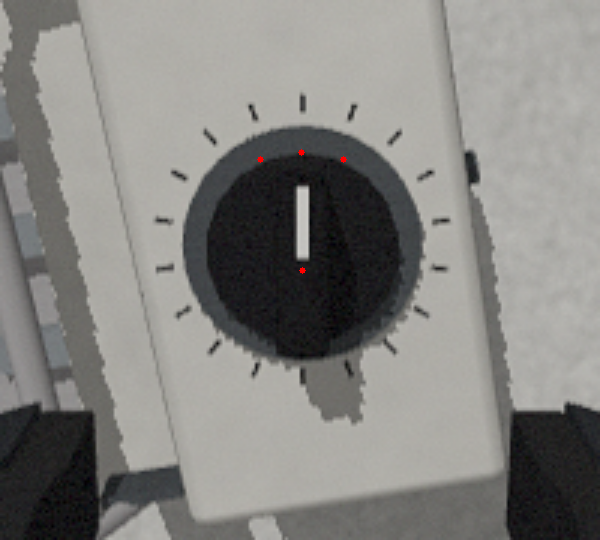

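The white line sits on the 80° mark, so the dial is at click 4. Next I go to the sticks.

```bash
python3 -m crank '[{"offset":[-37,0.3,5],"grip":60,"twist":[0,0,0]},{"offset":[-37,0.3,5],"grip":60,"twist":[0,0,0]},{"offset":[-37,0.3,5],"grip":60,"twist":[0,0,0]},{"offset":[-37,0.3,5],"grip":60,"twist":[0,0,0]},{"offset":[-37,0.3,5],"grip":60,"twist":[0,0,0]},{"offset":[-37,0.3,5],"grip":60,"twist":[0,0,0]},{"offset":[-37,0.3,5],"grip":60,"twist":[0,0,0]},{"offset":[0,0,0],"grip":60,"twist":[0,0,-0.116]},{"offset":[0,0,0],"grip":60,"twist":[0,0,-0.116]},{"offset":[0,0,0],"grip":60,"twist":[0,0,-0.116]},{"offset":[0,0,0],"grip":60,"twist":[0,0,-0.116]},{"offset":[0,0,0],"grip":60,"twist":[0,0,-0.116]},{"offset":[0,0,0],"grip":60,"twist":[0,0,-0.116]},{"offset":[0,0,0],"grip":60,"twist":[0,0,-0.116]},{"offset":[0,0,0],"grip":60,"twist":[0,0,-0.116]},{"offset":[0,0,0],"grip":60,"twist":[0,0,-0.116]},{"offset":[0,0,0],"grip":60,"twist":[0,0,-0.116]},{"offset":[0,0,0],"grip":60,"twist":[0,0,-0.116]},{"offset":[0,0,0],"grip":60,"twist":[0,0,-0.116]},{"offset":[0,0,0],"grip":60,"twist":[0,0,-0.116]}]' && python3 -m crank '[{"offset":[0,0,0],"grip":60,"twist":[0,0,0]},{"offset":[0,0,0],"grip":60,"twist":[0,0,0]}]'
cat >> h.py <<'E'
def sticks(name='wrist',show=None):
    img,K,T=cam(name); out=[]
    for d in env.silhouettes(name,'stick1'):
        m=d['mask']
        if m.sum()<60: continue
        c,y,s=mask_pose(m,K,T,0.008); col=img[m].mean(0)
        kind='BROWN' if col[0]>col[2]*1.3 and col[1]>0.45*col[0] else 'other'
        print(kind,np.round(d['position']),round(d['confidence'],2),c.round(4),round(y,1),np.round(s,4),col.round()); out.append((kind,c,y,s))
    if show: save(img,show)
    return out
E
python3 -c "
from h import *
sticks(show='w3.png'); to([.62,-.18,.2],yaw=161.3)"
```

```text
time: 12.23
position: [0.5985, -0.1789, 0.2493]
tcp_rot: [180.0, -0.2, 161.4]
force: [-0.6, -0.3, 0.8]
grip_width: 0.0596
time: 12.4
position: [0.5988, -0.1792, 0.2499]
tcp_rot: [180.0, -0.1, 160.9]
force: [-0.6, -0.3, -0.7]
grip_width: 0.06
other [234.  47.] 0.87 [ 0.4291 -0.2105] 56.0 [0.0247 0.0939] [ 96.  50. 121.]
BROWN [142.  95.] 0.84 [ 0.4373 -0.3168] 23.6 [0.0235 0.0936] [87. 56. 36.]
BROWN [328. 218.] 0.69 [ 0.6227 -0.1831] 161.6 [0.0234 0.0912] [86. 56. 37.]
BROWN [201. 253.] 0.67 [ 0.6113 -0.3309] 173.4 [0.0246 0.0879] [89. 58. 37.]
pos [ 0.5991 -0.1794  0.2504] rot [-1.8000e+02 -9.0000e-02  1.6088e+02] w 59.8 F [-0.9 -0.6 -0.2] t 12.5
offset [-20.    6.3  50.4] minrows 2 per row @that [-10.    3.1  25.2] | twist [-0.     -0.0015 -0.0073] rows 1.0 per [-0.     -0.0015 -0.0073]
```

View pics/w3.png

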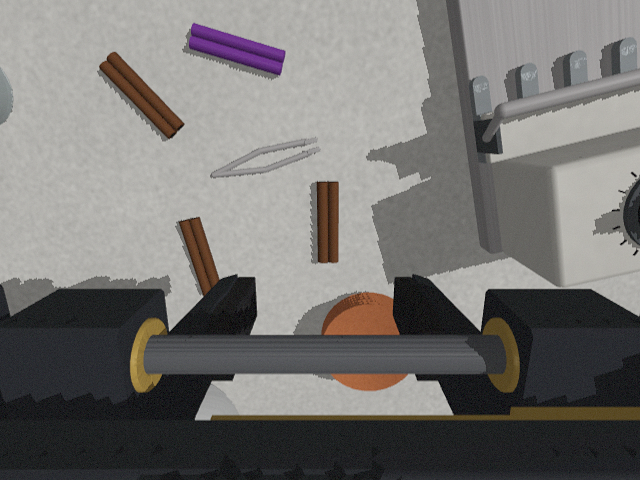

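The picture shows three brown double quills, at (328,218), (142,95) and (200,253). The thing at (237,50) is the purple look-alike and the tongs are at (265,158). The brown ones fit the description. I take the nearest one, at (328,218), first.

```bash
python3 -m crank '[{"offset":[-3.5,4.2,40],"grip":50,"twist":[0,0,-0.01]},{"offset":[0,0,40],"grip":50,"twist":[0,0,0]},{"offset":[0,0,40],"grip":50,"twist":[0,0,0]},{"offset":[0,0,40],"grip":50,"twist":[0,0,0]},{"offset":[0,0,40],"grip":50,"twist":[0,0,0]},{"offset":[0,0,30],"grip":50,"twist":[0,0,0]},{"offset":[0,0,14],"grip":50,"twist":[0,0,0]},{"offset":[0,0,0],"grip":50,"twist":[0,0,0]},{"offset":[0,0,0],"grip":15,"twist":[0,0,0]},{"offset":[0,0,0],"grip":15,"twist":[0,0,0]},{"offset":[0,0,0],"grip":15,"twist":[0,0,0]},{"offset":[0,0,0],"grip":15,"twist":[0,0,0]},{"offset":[0,0,0],"grip":15,"twist":[0,0,0]}]' 15 && python3 -c "
from h import *
p=np.load('mill.npy')
c,s=np.cos(p[2]),np.sin(p[2]); f=lambda x,y,z:[p[0]+c*x-s*y,p[1]+s*x+c*y,z]
to(f(-.150,-.066,.1),yaw=np.degrees(p[2])+180); print(f(-.15,-.066,.1))"
```

```text
time: 13.58
position: [0.6054, -0.1772, 0.0089]
tcp_rot: [180.0, 0.2, 161.6]
force: [0.2, 0.5, 3.8]
grip_width: 0.0207
pos [ 0.6054 -0.1772  0.0089] rot [1.7998e+02 1.6000e-01 1.6161e+02] w 20.7 F [0.2 0.5 3.8] t 13.58
offset [198.9 143.  -91.6] minrows 7 per row @that [ 28.4  20.4 -13.1] | twist [-1.000e-04  2.800e-03 -2.368e-01] rows 2.0 per [-0.      0.0014 -0.1184]
[np.float64(0.46147429659767525), np.float64(0.021304908382822882), 0.1]
```

```bash
python3 -m crank '[{"offset":[0,0,0],"grip":45,"twist":[0,0,0]},{"offset":[0,0,0],"grip":45,"twist":[0,0,0]},{"offset":[0,0,3],"grip":45,"twist":[0,0,0]},{"offset":[0,0,0],"grip":45,"twist":[0,0,0]},{"offset":[0,0,0],"grip":45,"twist":[0,0,0]}]' && python3 -m crank '[{"offset":[0,0,1],"grip":15,"twist":[0,0,0]},{"offset":[0,0,0],"grip":15,"twist":[0,0,0]},{"offset":[0,0,0],"grip":15,"twist":[0,0,0]},{"offset":[0,0,0],"grip":15,"twist":[0,0,0]},{"offset":[0,0,0],"grip":15,"twist":[0,0,0]}]' 15
```

```text
time: 14.0
position: [0.6039, -0.1767, 0.0039]
tcp_rot: [-180.0, -0.0, 161.6]
force: [0.4, 0.1, 0.0]
grip_width: 0.0451
time: 14.42
position: [0.6043, -0.1769, 0.0033]
tcp_rot: [-180.0, 0.0, 161.6]
force: [0.1, -0.1, -0.6]
grip_width: 0.0226
```

```bash
python3 -m crank '[{"offset":[0,0,-20],"grip":15,"twist":[0,0,0]},{"offset":[0,0,-40],"grip":15,"twist":[0,0,0]},{"offset":[0,0,-40],"grip":15,"twist":[0,0,0]},{"offset":[0,0,-10],"grip":15,"twist":[0,0,-0.119]},{"offset":[0,0,0],"grip":15,"twist":[0,0,-0.118]},{"offset":[22.7,26.5,0],"grip":15,"twist":[0,0,0]},{"offset":[22.7,26.5,0],"grip":15,"twist":[0,0,0]},{"offset":[22.7,26.5,0],"grip":15,"twist":[0,0,0]},{"offset":[22.7,26.5,0],"grip":15,"twist":[0,0,0]},{"offset":[22.7,26.5,0],"grip":15,"twist":[0,0,0]},{"offset":[22.7,26.5,0],"grip":15,"twist":[0,0,0]},{"offset":[22.7,26.5,0],"grip":15,"twist":[0,0,0]},{"offset":[0,0,30],"grip":15,"twist":[0,0,0]},{"offset":[0,0,0],"grip":15,"twist":[0,0,0]},{"offset":[0,0,0],"grip":15,"twist":[0,0,0]}]'
cat >> h.py <<'E'
p=np.load('mill.npy'); _c,_s=np.cos(p[2]),np.sin(p[2])
def f(x,y,z): return np.array([p[0]+_c*x-_s*y,p[1]+_s*x+_c*y,z])
def inv(P): d=np.array(P[:2])-p[:2]; return np.array([_c*d[0]+_s*d[1],-_s*d[0]+_c*d[1],P[2]])
MY=np.degrees(p[2])+180
E
python3 - <<'E'
from h import *
img,K,T=cam('wrist')
for y in(-88,-44,0,44,88):
    for z in(30,40):cv2.circle(img,tuple(int(v) for v in proj(K,T,f(-.078,y/1000,z/1000))[0].round()),1,(0,255,0),-1)
for y in(-95,95):cv2.circle(img,tuple(int(v) for v in proj(K,T,f(-.17,y/1000,.03))[0].round()),2,(0,255,0),-1)
save(cv2.resize(img[60:360,120:520],None,fx=2,fy=2),'w4.png'); to(f(-.15,-.066,.036),yaw=MY); print(inv(env.state()['position']))
E
```

```text
time: 15.67
position: [0.4607, 0.0208, 0.083]
tcp_rot: [-179.9, -0.1, 175.2]
force: [0.9, -0.8, 0.2]
grip_width: 0.0223
pos [0.4618 0.0203 0.0837] rot [-1.7996e+02 -1.0000e-02  1.7513e+02] w 22.9 F [ 0.5 -0.2 -0.4] t 15.72
offset [ 0.4  1.  47.7] minrows 2 per row @that [ 0.2  0.5 23.8] | twist [-0.0007 -0.0002 -0.0009] rows 1.0 per [-0.0007 -0.0002 -0.0009]
[-0.14959087 -0.06700769  0.08368296]
```

View pics/w4.png

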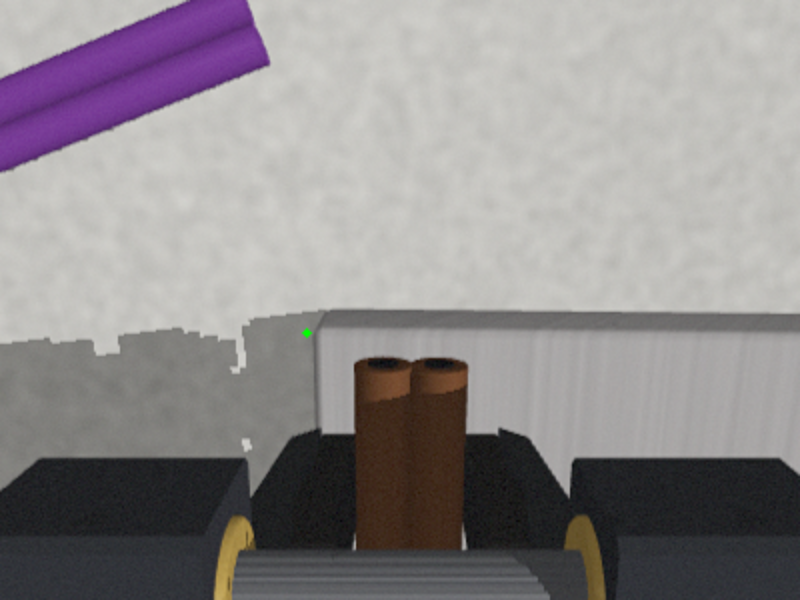

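The stick is held straight and the fit is within about 1 mm (the tray edge is bevelled). I lower it and slide it into lane 1.

```bash
python3 -m crank '[{"offset":[0,1.2,25],"grip":15,"twist":[0,0,0]},{"offset":[0,0,22],"grip":15,"twist":[0,0,0]},{"offset":[0,0,0],"grip":15,"twist":[0,0,0]},{"offset":[-12,0,0],"grip":15,"twist":[0,0,0]},{"offset":[-12,0,0],"grip":15,"twist":[0,0,0]},{"offset":[-11,0,0],"grip":15,"twist":[0,0,0]},{"offset":[-10,0,0],"grip":15,"twist":[0,0,0]},{"offset":[0,0,0],"grip":15,"twist":[0,0,0]}]' && python3 -c "
from h import *
to(f(-.105,-.066,.036),yaw=MY)"
```

```text
time: 16.38
position: [0.5097, 0.0177, 0.0379]
tcp_rot: [180.0, 0.2, 175.1]
force: [-0.2, -0.5, 0.3]
grip_width: 0.0231
pos [0.5097 0.0177 0.0379] rot [179.99   0.25 175.1 ] w 23.1 F [-0.2 -0.5  0.3] t 16.38
offset [ 3.4 -0.4  1.9] minrows 1 per row @that [ 3.4 -0.4  1.9] | twist [ 0.0001  0.0044 -0.0013] rows 1.0 per [ 0.0001  0.0044 -0.0013]
```

```bash
python3 -m crank '[{"offset":[0,0,2],"grip":15,"twist":[0,0,0]},{"offset":[0,0,1],"grip":32,"twist":[0,0,0]},{"offset":[0,0,0],"grip":32,"twist":[0,0,0]},{"offset":[0,0,-20],"grip":32,"twist":[0,0,0]},{"offset":[10,0,-20],"grip":32,"twist":[0,0,0]},{"offset":[32,0,0],"grip":0,"twist":[0,0,0]},{"offset":[0,0,0],"grip":0,"twist":[0,0,0]},{"offset":[0,0,20],"grip":0,"twist":[0,0,0]},{"offset":[0,0,17],"grip":0,"twist":[0,0,0]},{"offset":[0,0,0],"grip":0,"twist":[0,0,0]}]' && python3 -m crank '[{"offset":[-10,0,0],"grip":0,"twist":[0,0,0]},{"offset":[-10,0,0],"grip":0,"twist":[0,0,0]},{"offset":[-10,0,0],"grip":0,"twist":[0,0,0]},{"offset":[-8,0,0],"grip":0,"twist":[0,0,0]},{"offset":[0,0,0],"grip":0,"twist":[0,0,0]}]' && python3 -c "
from h import *
to(f(-.099,-.066,.036),yaw=MY);print(inv(env.state()['position']))"
```

```text
time: 17.22
position: [0.4621, 0.0222, 0.0343]
tcp_rot: [-180.0, -0.3, 175.2]
force: [0.4, 0.2, -0.3]
grip_width: 0.0013
time: 17.63
position: [0.5056, 0.0188, 0.0372]
tcp_rot: [180.0, 0.2, 175.2]
force: [0.0, 0.2, 1.1]
grip_width: 0.0005
pos [0.5056 0.0188 0.0372] rot [179.98   0.22 175.18] w 0.5 F [0.  0.2 1.1] t 17.63
offset [-6.8 -1.2  1.2] minrows 1 per row @that [-6.8 -1.2  1.2] | twist [ 0.0004  0.0038 -0.    ] rows 1.0 per [ 0.0004  0.0038 -0.    ]
[-0.10578253 -0.0647613   0.03715597]
```

```bash
for i in 1 2 3; do python3 -m crank '[{"offset":[-2,-0.2,0],"grip":0,"twist":[0,0,0]},{"offset":[-1,-0.2,0],"grip":0,"twist":[0,0,0]},{"offset":[0,0,0],"grip":0,"twist":[0,0,0]}]' | grep -E "position|force"; done; python3 -c "
from h import *
print(inv(env.state()['position']))"
```

```text
position: [0.5052, 0.0183, 0.0364]
force: [-0.2, -0.0, 0.0]
position: [0.5084, 0.0176, 0.0364]
force: [0.9, -0.2, 0.1]
position: [0.5111, 0.017, 0.0363]
force: [-0.1, 1.0, 0.5]
[-0.1001574  -0.06608071  0.03625805]
```

```bash
for i in 1 2 3; do python3 -m crank '[{"offset":[-1.5,0,0],"grip":0,"twist":[0,0,0]},{"offset":[0,0,0],"grip":0,"twist":[0,0,0]},{"offset":[0,0,0],"grip":0,"twist":[0,0,0]}]' | grep -E "position|force"; done; python3 -c "
from h import *
print(inv(env.state()['position']))
img,K,T=cam('wrist');save(img[100:460,80:560],'w5.png')"
```

```text
position: [0.5117, 0.017, 0.0361]
force: [-3.8, 1.0, 1.6]
position: [0.5121, 0.017, 0.0359]
force: [-7.0, 0.7, 3.7]
position: [0.5123, 0.0169, 0.0358]
force: [-9.7, 1.4, 6.9]
[-0.09899839 -0.06607668  0.03577241]
```

View pics/w5.png

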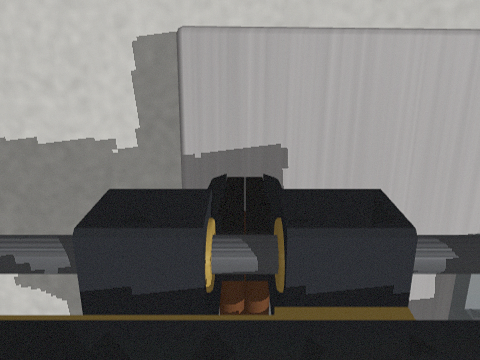

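The push met a firm stop at TCP x = −99.0 mm, so the stick's rear end is at −90 and it is home. Next stick, the one near (0.611,−0.331).

```bash
python3 -m crank '[{"offset":[12,0,0],"grip":0,"twist":[0,0,0]},{"offset":[0,0,-40],"grip":0,"twist":[0,0,0]},{"offset":[0,0,-40],"grip":30,"twist":[0,0,0]},{"offset":[0,0,-40],"grip":60,"twist":[0,0,0]},{"offset":[-12,-37.5,-10],"grip":60,"twist":[0,0,0]},{"offset":[-12,-37.5,-10],"grip":60,"twist":[0,0,0]},{"offset":[-12,-37.5,-10],"grip":60,"twist":[0,0,0]},{"offset":[-12,-37.5,-10],"grip":60,"twist":[0,0,0]},{"offset":[-12,-37.5,-10],"grip":60,"twist":[0,0,0]},{"offset":[-12,-37.5,-10],"grip":60,"twist":[0,0,0]},{"offset":[-12,-37.5,-10],"grip":60,"twist":[0,0,0]},{"offset":[-12,-37.5,-10],"grip":60,"twist":[0,0,0]},{"offset":[-12,-37.5,-10],"grip":60,"twist":[0,0,0]},{"offset":[0,0,0],"grip":50,"twist":[0,0,0]},{"offset":[0,0,0],"grip":50,"twist":[0,0,0]}]'
cat >> h.py <<'E'
def pick(out,near):
    b=[o for o in out if o[0]=='BROWN' and np.hypot(*(o[1]-near))<.06]
    o=b[0]; y=o[2]
    while y<120: y+=180
    g=o[1]+.02*np.array([np.cos(np.radians(y)),np.sin(np.radians(y))]); print('grip',g,y)
    to([*g,.0035],yaw=y)
E
python3 -c "
from h import *
pick(sticks(),[.611,-.331])"
```

```text
time: 20.43
position: [0.5832, -0.3312, 0.2469]
tcp_rot: [-179.9, 0.1, 175.0]
force: [-0.2, -0.4, -0.7]
grip_width: 0.0501
other [439.  31.] 0.94 [ 0.429  -0.2106] 56.1 [0.0251 0.0911] [ 84.  42. 106.]
BROWN [328. 226.] 0.91 [ 0.6128 -0.331 ] 173.4 [0.0233 0.0927] [77. 50. 32.]
BROWN [327.  51.] 0.84 [ 0.4372 -0.3173] 23.8 [0.0239 0.0927] [75. 49. 32.]
other [625. 227.] 0.54 [ 0.6058 -0.0204] 7.9 [0.043  0.2409] [76. 75. 74.]
grip [ 0.59290759 -0.32875289] 173.40537093607114
pos [ 0.5834 -0.3266  0.2459] rot [179.95   0.   175.24] w 50.4 F [0.2 0.1 0.6] t 20.53
offset [ -9.6  -1.6 242.4] minrows 6 per row @that [-1.6 -0.3 40.4] | twist [0.0009 0.0001 0.0321] rows 1.0 per [0.0009 0.0001 0.0321]
```

```bash
python3 -m crank '[{"offset":[-9.6,-1.6,40],"grip":50,"twist":[0,0,0.032]},{"offset":[0,0,40],"grip":50,"twist":[0,0,0]},{"offset":[0,0,40],"grip":50,"twist":[0,0,0]},{"offset":[0,0,40],"grip":50,"twist":[0,0,0]},{"offset":[0,0,40],"grip":50,"twist":[0,0,0]},{"offset":[0,0,25],"grip":50,"twist":[0,0,0]},{"offset":[0,0,14],"grip":50,"twist":[0,0,0]},{"offset":[0,0,0],"grip":50,"twist":[0,0,0]},{"offset":[0,0,0],"grip":50,"twist":[0,0,0]},{"offset":[0,0,0],"grip":50,"twist":[0,0,0]}]';  python3 -c "
from h import *
to([.5929,-.3288,.0035],yaw=173.4)"
```

```text
time: 21.37
position: [0.5943, -0.3304, 0.0096]
tcp_rot: [-179.9, 0.2, 173.4]
force: [0.4, 0.5, 0.1]
grip_width: 0.0502
pos [ 0.5943 -0.3304  0.0096] rot [-179.94    0.19  173.41] w 50.2 F [0.4 0.5 0.1] t 21.37
offset [1.6 1.4 6.1] minrows 1 per row @that [1.6 1.4 6.1] | twist [-0.0011  0.0033  0.0001] rows 1.0 per [-0.0011  0.0033  0.0001]
```

```bash
python3 -m crank '[{"offset":[1,1,4],"grip":50,"twist":[0,0,0]},{"offset":[0,0,0],"grip":50,"twist":[0,0,0]},{"offset":[0,0,0],"grip":50,"twist":[0,0,0]},{"offset":[0,0,0],"grip":15,"twist":[0,0,0]},{"offset":[0,0,0],"grip":15,"twist":[0,0,0]},{"offset":[0,0,0],"grip":15,"twist":[0,0,0]},{"offset":[0,0,0],"grip":15,"twist":[0,0,0]},{"offset":[0,0,0],"grip":15,"twist":[0,0,0]}]' 15;  python3 -c "
from h import *
to(f(-.15,.022,.11))"
```

```text
time: 22.03
position: [0.5918, -0.329, 0.0034]
tcp_rot: [-180.0, 0.0, 173.4]
force: [0.2, -0.7, 1.1]
grip_width: 0.0223
pos [ 0.5918 -0.329   0.0034] rot [-1.8000e+02  1.0000e-02  1.7336e+02] w 22.3 F [ 0.2 -0.7  1.1] t 22.03
offset [ 172.7  420.9 -106.6] minrows 12 per row @that [14.4 35.1 -8.9] | twist [0. 0. 0.] rows 0.0 per [0. 0. 0.]
```

```bash
python3 -m crank '[{"offset":[0,0,-30],"grip":15,"twist":[0,0,0]},{"offset":[0,0,-40],"grip":15,"twist":[0,0,0]},{"offset":[0,0,-40],"grip":15,"twist":[0,0,-0.0315]},{"offset":[13.3,35.5,0],"grip":15,"twist":[0,0,0]},{"offset":[13.3,35.5,0],"grip":15,"twist":[0,0,0]},{"offset":[13.3,35.5,0],"grip":15,"twist":[0,0,0]},{"offset":[13.3,35.5,0],"grip":15,"twist":[0,0,0]},{"offset":[13.3,35.5,0],"grip":15,"twist":[0,0,0]},{"offset":[13.3,35.5,0],"grip":15,"twist":[0,0,0]},{"offset":[13.3,35.5,0],"grip":15,"twist":[0,0,0]},{"offset":[13.3,35.5,0],"grip":15,"twist":[0,0,0]},{"offset":[13.3,35.5,0],"grip":15,"twist":[0,0,0]},{"offset":[13.3,35.5,0],"grip":15,"twist":[0,0,0]},{"offset":[13.3,35.5,0],"grip":15,"twist":[0,0,0]},{"offset":[13.3,35.5,0],"grip":15,"twist":[0,0,0]},{"offset":[0,0,0],"grip":15,"twist":[0,0,0]},{"offset":[0,0,0],"grip":15,"twist":[0,0,0]},{"offset":[0,0,0],"grip":15,"twist":[0,0,0]}]';  python3 -c "
from h import *
to(f(-.15,.022,.0365),yaw=MY)
img,K,T=cam('wrist')
for y in(0,22,44): cv2.circle(img,tuple(int(v) for v in proj(K,T,f(-.165,y/1000,.03))[0].round()),2,(0,255,0),-1)
save(img[60:360,120:520],'w6.png')"
```

```text
time: 23.53
position: [0.4688, 0.1084, 0.1135]
tcp_rot: [-180.0, 0.0, 175.2]
force: [-0.4, -0.2, 0.6]
grip_width: 0.0229
pos [0.4688 0.1084 0.1135] rot [-1.7998e+02  3.0000e-02  1.7517e+02] w 22.9 F [-0.4 -0.2  0.6] t 23.53
offset [ 0.   0.7 77. ] minrows 2 per row @that [ 0.   0.3 38.5] | twist [-0.0004  0.0005 -0.0001] rows 1.0 per [-0.0004  0.0005 -0.0001]
```

View pics/w6.png

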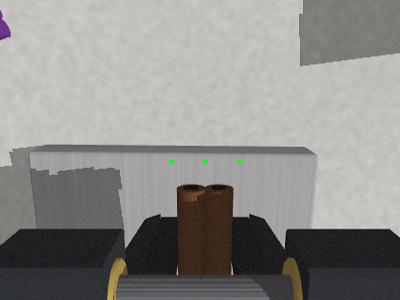

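The stick at (205,188) lines up with the lane 3 marker. I insert it.

```bash
python3 -m crank '[{"offset":[0,0.7,30],"grip":15,"twist":[0,0,0]},{"offset":[0,0,30],"grip":15,"twist":[0,0,0]},{"offset":[0,0,16],"grip":15,"twist":[0,0,0]},{"offset":[0,0,0],"grip":15,"twist":[0,0,0]},{"offset":[0,0,0],"grip":15,"twist":[0,0,0]},{"offset":[-12,0,0],"grip":15,"twist":[0,0,0]},{"offset":[-12,0,0],"grip":15,"twist":[0,0,0]},{"offset":[-11,0,0],"grip":15,"twist":[0,0,0]},{"offset":[-10,0,0],"grip":15,"twist":[0,0,0]},{"offset":[0,0,0],"grip":15,"twist":[0,0,0]}]' && python3 -c "
from h import *
to(f(-.105,.022,.036),yaw=MY)"
```

```text
time: 24.42
position: [0.5165, 0.1051, 0.0388]
tcp_rot: [180.0, 0.2, 175.1]
force: [-0.2, -0.5, 0.2]
grip_width: 0.0233
pos [0.5165 0.1051 0.0388] rot [179.97   0.23 175.07] w 23.3 F [-0.2 -0.5  0.2] t 24.42
offset [ 2.8 -0.1  2.8] minrows 1 per row @that [ 2.8 -0.1  2.8] | twist [ 0.0006  0.0041 -0.002 ] rows 1.0 per [ 0.0006  0.0041 -0.002 ]
```

```bash
python3 -m crank '[{"offset":[0,0,2],"grip":15,"twist":[0,0,0]},{"offset":[0,0,1],"grip":32,"twist":[0,0,0]},{"offset":[0,0,0],"grip":32,"twist":[0,0,0]},{"offset":[0,0,-20],"grip":32,"twist":[0,0,0]},{"offset":[10,0,-20],"grip":32,"twist":[0,0,0]},{"offset":[32,0,0],"grip":0,"twist":[0,0,0]},{"offset":[0,0,0],"grip":0,"twist":[0,0,0]},{"offset":[0,0,20],"grip":0,"twist":[0,0,0]},{"offset":[0,0,17],"grip":0,"twist":[0,0,0]},{"offset":[0,0,0],"grip":0,"twist":[0,0,0]}]' && python3 -m crank '[{"offset":[-10,0,0],"grip":0,"twist":[0,0,0]},{"offset":[-10,0,0],"grip":0,"twist":[0,0,0]},{"offset":[-10,0,0],"grip":0,"twist":[0,0,0]},{"offset":[-8,0,0],"grip":0,"twist":[0,0,0]},{"offset":[0,0,0],"grip":0,"twist":[0,0,0]},{"offset":[0,0,0],"grip":0,"twist":[0,0,0]}]' && python3 -c "
from h import *
to(f(-.099,.022,.036),yaw=MY);print(inv(env.state()['position']))"
```

```text
time: 25.25
position: [0.4692, 0.1092, 0.0352]
tcp_rot: [-179.9, -0.2, 175.2]
force: [-0.7, -0.6, 0.4]
grip_width: 0.0012
time: 25.75
position: [0.5103, 0.1061, 0.0377]
tcp_rot: [180.0, 0.1, 175.1]
force: [-0.6, -0.3, -0.0]
grip_width: 0.0005
pos [0.5103 0.1061 0.0377] rot [1.7999e+02 5.0000e-02 1.7514e+02] w 0.5 F [-0.6 -0.3 -0. ] t 25.75
offset [-9.5 -0.6  1.7] minrows 1 per row @that [-9.5 -0.6  1.7] | twist [ 0.0002  0.001  -0.0007] rows 1.0 per [ 0.0002  0.001  -0.0007]
[-0.10845638  0.0225859   0.03766073]
```

```bash
python3 -m crank '[{"offset":[-4,-0.5,1],"grip":0,"twist":[0,0,0]},{"offset":[-3,0,0],"grip":0,"twist":[0,0,0]},{"offset":[0,0,0],"grip":0,"twist":[0,0,0]}]' | grep -E "position|force"; for i in 1 2 3 4; do python3 -m crank '[{"offset":[-1.5,0,0],"grip":0,"twist":[0,0,0]},{"offset":[0,0,0],"grip":0,"twist":[0,0,0]},{"offset":[0,0,0],"grip":0,"twist":[0,0,0]}]' | grep -E "position|force"; done; python3 -c "
from h import *
print(inv(env.state()['position']))"
```

```text
position: [0.5168, 0.1051, 0.0364]
force: [0.5, -1.0, 0.1]
position: [0.5178, 0.105, 0.0363]
force: [-0.3, 0.0, -0.1]
position: [0.5192, 0.1049, 0.0363]
force: [0.2, 0.4, -0.6]
position: [0.52, 0.1048, 0.0361]
force: [-3.7, 0.6, 1.2]
position: [0.5204, 0.1047, 0.0359]
force: [-5.9, 0.6, 3.1]
[-0.09833981  0.02203576  0.03589656]
```

Stick 2 is home as well: contact at about −98.5 mm and rising force. Now the third stick, at about (0.437,−0.317).

```bash
python3 -m crank '[{"offset":[12,0,0],"grip":0,"twist":[0,0,0]},{"offset":[0,0,-40],"grip":0,"twist":[0,0,0]},{"offset":[0,0,-40],"grip":30,"twist":[0,0,0]},{"offset":[0,0,-40],"grip":50,"twist":[0,0,0]},{"offset":[4.5,-39,-8],"grip":50,"twist":[0,0,0]},{"offset":[4.5,-39,-8],"grip":50,"twist":[0,0,0]},{"offset":[4.5,-39,-8],"grip":50,"twist":[0,0,0]},{"offset":[4.5,-39,-8],"grip":50,"twist":[0,0,0]},{"offset":[4.5,-39,-8],"grip":50,"twist":[0,0,0]},{"offset":[4.5,-39,-8],"grip":50,"twist":[0,0,0]},{"offset":[4.5,-39,-8],"grip":50,"twist":[0,0,0]},{"offset":[4.5,-39,-8],"grip":50,"twist":[0,0,0]},{"offset":[4.5,-39,-8],"grip":50,"twist":[0,0,0]},{"offset":[4.5,-39,-8],"grip":50,"twist":[0,0,0]},{"offset":[4.5,-39,-8],"grip":50,"twist":[0,0,0]},{"offset":[0,0,0],"grip":50,"twist":[0,0,-0.12]},{"offset":[0,0,0],"grip":50,"twist":[0,0,-0.12]},{"offset":[0,0,0],"grip":50,"twist":[0,0,-0.12]},{"offset":[0,0,0],"grip":50,"twist":[0,0,-0.12]},{"offset":[0,0,0],"grip":50,"twist":[0,0,-0.02]}]'
python3 -m crank '[{"offset":[0,0,0],"grip":50,"twist":[0,0,0]},{"offset":[0,0,0],"grip":50,"twist":[0,0,0]}]'; python3 -c "
from h import *
pick(sticks(),[.437,-.317]);print(env.state()['joints'])"
```

```text
time: 28.67
position: [0.4253, -0.3184, 0.2447]
tcp_rot: [-179.9, 0.0, -156.0]
force: [0.1, 0.4, -1.4]
grip_width: 0.0503
time: 28.83
position: [0.4251, -0.3179, 0.2445]
tcp_rot: [-180.0, 0.0, -156.4]
force: [0.7, -0.1, -0.7]
grip_width: 0.0499
other [391. 104.] 0.81 [ 0.3088 -0.2935] 85.1 [0.0246 0.0907] [149.  29.  26.]
other [564. 247.] 0.8 [ 0.3652 -0.058 ] 105.7 [0.024  0.0981] [ 97.  52. 122.]
other [412. 242.] 0.56 [ 0.4285 -0.2097] 56.3 [0.0238 0.093 ] [ 97.  50. 122.]Traceback (most recent call last):
  File "<string>", line 3, in <module>
    pick(sticks(),[.437,-.317]);print(env.state()['joints'])
    ~~~~^^^^^^^^^^^^^^^^^^^^^^^
  File "h.py", line 49, in pick
    o=b[0]; y=o[2]
      ~^^^
IndexError: list index out of range
```

```bash
python3 -c "
from h import *
o=sticks(show='w7.png');print(env.state()['joints'].round(1))
print('top');sticks('top')
pick(o,[.437,-.317])"
```

```text
BROWN [323. 212.] 0.83 [ 0.437  -0.3164] 24.1 [0.0218 0.0907] [83. 53. 34.]
other [562. 247.] 0.77 [ 0.3649 -0.0593] 105.6 [0.0246 0.0971] [ 97.  51. 121.]
other [412. 240.] 0.66 [ 0.4285 -0.2097] 56.7 [0.024  0.0935] [ 97.  50. 122.]
other [390. 104.] 0.56 [ 0.3088 -0.2936] 85.6 [0.0262 0.0928] [148.  35.  32.]
[ 16.7  19.2  18.9 106.8  -7.5  55.2 152.6]
top
BROWN [260. 222.] 0.76 [0.5576 0.1036] 1.1 [0.0279 0.0493] [54. 38. 29.]
other [383. 275.] 0.73 [ 0.4277 -0.2107] 55.9 [0.0269 0.091 ] [71. 40. 86.]
other [322. 296.] 0.59 [ 0.3666 -0.0582] 105.8 [0.0246 0.09  ] [66. 35. 81.]
BROWN [295. 226.] 0.58 [0.5489 0.0152] 172.7 [0.0237 0.0505] [54. 36. 26.]
other [129. 243.] 0.55 [0.4871 0.4181] 63.8 [0.0531 0.0824] [ 98. 101.  99.]
other [404. 316.] 0.48 [ 0.3123 -0.2643] 90.1 [0.022  0.0297] [102.  30.  29.]
grip [ 0.4187     -0.32457592] 204.0585238918341
pos [ 0.425  -0.3176  0.2443] rot [-179.99   -0.   -156.21] w 50.1 F [0.1 0.2 0.5] t 29.13
offset [  8.6  -3.8 240.8] minrows 6 per row @that [ 1.4 -0.6 40.1] | twist [-0.0001 -0.     -0.0047] rows 1.0 per [-0.0001 -0.     -0.0047]
```

```bash
python3 -m crank '[{"offset":[8.6,-3.8,40],"grip":50,"twist":[0,0,-0.005]},{"offset":[0,0,40],"grip":50,"twist":[0,0,0]},{"offset":[0,0,40],"grip":50,"twist":[0,0,0]},{"offset":[0,0,40],"grip":50,"twist":[0,0,0]},{"offset":[0,0,40],"grip":50,"twist":[0,0,0]},{"offset":[0,0,25],"grip":50,"twist":[0,0,0]},{"offset":[0,0,13],"grip":50,"twist":[0,0,0]},{"offset":[0,0,0],"grip":50,"twist":[0,0,0]},{"offset":[0,0,0],"grip":50,"twist":[0,0,0]},{"offset":[0,0,0],"grip":50,"twist":[0,0,0]}]';  python3 -c "
from h import *
to([.4187,-.3246,.0035],yaw=204.06)"
```

```text
time: 29.97
position: [0.4199, -0.3256, 0.008]
tcp_rot: [-179.9, 0.1, -155.9]
force: [0.6, 0.2, -0.5]
grip_width: 0.0502
pos [ 0.4199 -0.3256  0.008 ] rot [-1.7985e+02  8.0000e-02 -1.5590e+02] w 50.2 F [ 0.6  0.2 -0.5] t 29.97
offset [0.7 1.4 4.5] minrows 1 per row @that [0.7 1.4 4.5] | twist [-0.0026  0.0014  0.0007] rows 1.0 per [-0.0026  0.0014  0.0007]
```

```bash
python3 -m crank '[{"offset":[0,1,3],"grip":50,"twist":[0,0,0]},{"offset":[0,0,0],"grip":50,"twist":[0,0,0]},{"offset":[0,0,0],"grip":50,"twist":[0,0,0]},{"offset":[0,0,0],"grip":15,"twist":[0,0,0]},{"offset":[0,0,0],"grip":15,"twist":[0,0,0]},{"offset":[0,0,0],"grip":15,"twist":[0,0,0]},{"offset":[0,0,0],"grip":15,"twist":[0,0,0]},{"offset":[0,0,0],"grip":15,"twist":[0,0,0]}]' 15 && python3 -m crank '[{"offset":[0,0,-30],"grip":15,"twist":[0,0,0]},{"offset":[0,0,-40],"grip":15,"twist":[0,0,0]},{"offset":[0,0,-40],"grip":15,"twist":[0,0,0.101]},{"offset":[0,0,0],"grip":15,"twist":[0,0,0.101]},{"offset":[0,0,0],"grip":15,"twist":[0,0,0.101]},{"offset":[0,0,0],"grip":15,"twist":[0,0,0.101]},{"offset":[0,0,0],"grip":15,"twist":[0,0,0.1]},{"offset":[0,0,0],"grip":15,"twist":[0,0,0]}]';  python3 -c "
from h import *
to(f(-.15,.066,.11),yaw=MY)"
```

```text
time: 30.63
position: [0.4182, -0.3238, 0.0034]
tcp_rot: [-180.0, 0.0, -155.9]
force: [-0.9, 0.3, 1.5]
grip_width: 0.0227
time: 31.3
position: [0.4182, -0.3235, 0.1133]
tcp_rot: [180.0, -0.0, 175.0]
force: [0.6, -0.3, 0.2]
grip_width: 0.023
pos [ 0.4182 -0.3235  0.1133] rot [ 1.8000e+02 -1.0000e-02  1.7504e+02] w 23.0 F [ 0.6 -0.3  0.2] t 31.3
offset [-13.  479.2   3.3] minrows 12 per row @that [-1.1 39.9  0.3] | twist [ 0.     -0.0002 -0.0024] rows 1.0 per [ 0.     -0.0002 -0.0024]
```

```bash
python3 -m crank '[{"offset":[-0.9,34.2,0],"grip":15,"twist":[0,0,-0.0024]},{"offset":[-0.9,34.2,0],"grip":15,"twist":[0,0,0]},{"offset":[-0.9,34.2,0],"grip":15,"twist":[0,0,0]},{"offset":[-0.9,34.2,0],"grip":15,"twist":[0,0,0]},{"offset":[-0.9,34.2,0],"grip":15,"twist":[0,0,0]},{"offset":[-0.9,34.2,0],"grip":15,"twist":[0,0,0]},{"offset":[-0.9,34.2,0],"grip":15,"twist":[0,0,0]},{"offset":[-0.9,34.2,0],"grip":15,"twist":[0,0,0]},{"offset":[-0.9,34.2,0],"grip":15,"twist":[0,0,0]},{"offset":[-0.9,34.2,0],"grip":15,"twist":[0,0,0]},{"offset":[-0.9,34.2,0],"grip":15,"twist":[0,0,0]},{"offset":[-0.9,34.2,0],"grip":15,"twist":[0,0,0]},{"offset":[-0.9,34.2,0],"grip":15,"twist":[0,0,0]},{"offset":[-0.9,34.2,0],"grip":15,"twist":[0,0,0]},{"offset":[0,0,0],"grip":15,"twist":[0,0,0]},{"offset":[0,0,0],"grip":15,"twist":[0,0,0]},{"offset":[0,0,0],"grip":15,"twist":[0,0,0]},{"offset":[0,0,0],"grip":15,"twist":[0,0,0]}]';  python3 -c "
from h import *
to(f(-.15,.066,.0365),yaw=MY)
o=sticks(show='w8.png')"
```

```text
time: 32.8
position: [0.4694, 0.1508, 0.1132]
tcp_rot: [-179.9, -0.0, 175.3]
force: [0.4, -1.1, -0.4]
grip_width: 0.0232
pos [0.4694 0.1508 0.1132] rot [-1.7995e+02 -2.0000e-02  1.7531e+02] w 23.2 F [ 0.4 -1.1 -0.4] t 32.8
offset [-3.   2.4 76.7] minrows 2 per row @that [-1.5  1.2 38.4] | twist [-0.0009 -0.0004  0.0023] rows 1.0 per [-0.0009 -0.0004  0.0023]
BROWN [325. 306.] 0.77 [0.549  0.1446] 173.1 [0.0405 0.1503] [64. 42. 28.]
other [32. 95.] 0.77 [ 0.3602 -0.0341] 104.8 [0.0244 0.0505] [109.  55. 136.]
BROWN [275. 394.] 0.59 [0.5975 0.099 ] 173.6 [0.0145 0.0181] [87. 58. 40.]
```

View pics/w8.png

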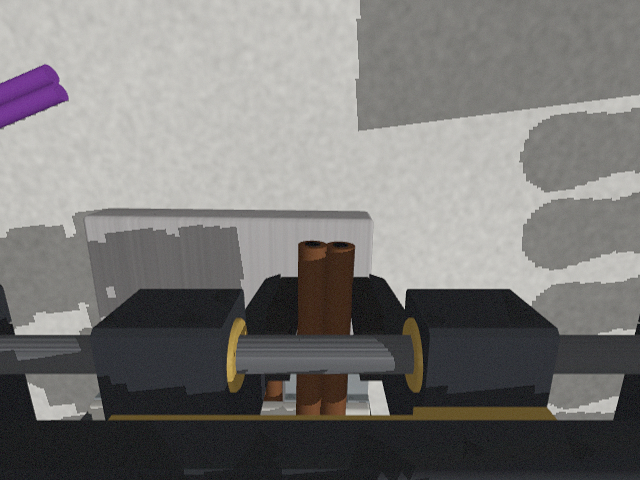

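The stick is held straight, at (325,300). I descend with a small correction and check before inserting.

```bash
python3 -m crank '[{"offset":[-2,2,30],"grip":15,"twist":[0,0,0]},{"offset":[0,0,30],"grip":15,"twist":[0,0,0]},{"offset":[0,0,12],"grip":15,"twist":[0,0,0]},{"offset":[0,0,0],"grip":15,"twist":[0,0,0]},{"offset":[0,0,0],"grip":15,"twist":[0,0,0]},{"offset":[0,0,0],"grip":15,"twist":[0,0,0]}]';  python3 -c "
from h import *
to(f(-.15,.066,.0365),yaw=MY)"
```

```text
time: 33.4
position: [0.4725, 0.1541, 0.0424]
tcp_rot: [180.0, 0.1, 175.3]
force: [0.4, 0.6, 0.1]
grip_width: 0.0227
pos [0.4725 0.1541 0.0424] rot [1.7997e+02 8.0000e-02 1.7533e+02] w 22.7 F [0.4 0.6 0.1] t 33.4
offset [-0.1 -1.3  5.9] minrows 1 per row @that [-0.1 -1.3  5.9] | twist [0.0005 0.0014 0.0026] rows 1.0 per [0.0005 0.0014 0.0026]
```

```bash
python3 -m crank '[{"offset":[0,-1.2,4],"grip":15,"twist":[0,0,0.0025]},{"offset":[0,0,0],"grip":15,"twist":[0,0,0]},{"offset":[0,0,0],"grip":15,"twist":[0,0,0]},{"offset":[-12,0,0],"grip":15,"twist":[0,0,0]},{"offset":[-12,0,0],"grip":15,"twist":[0,0,0]},{"offset":[-11,0,0],"grip":15,"twist":[0,0,0]},{"offset":[-7,0,0],"grip":15,"twist":[0,0,0]},{"offset":[0,0,0],"grip":15,"twist":[0,0,0]}]';  python3 -c "
from h import *
to(f(-.107,.066,.0365),yaw=MY)"
```

```text
time: 34.07
position: [0.5152, 0.1495, 0.0378]
tcp_rot: [180.0, 0.1, 175.2]
force: [0.5, -0.7, 0.3]
grip_width: 0.0227
pos [0.5152 0.1495 0.0378] rot [1.7998e+02 1.2000e-01 1.7518e+02] w 22.7 F [ 0.5 -0.7  0.3] t 34.07
offset [-0.3 -0.2  1.3] minrows 1 per row @that [-0.3 -0.2  1.3] | twist [0.0004 0.0021 0.0001] rows 1.0 per [0.0004 0.0021 0.0001]
```

```bash
python3 -m crank '[{"offset":[0,0,1.5],"grip":15,"twist":[0,0,0]},{"offset":[0,0,0],"grip":32,"twist":[0,0,0]},{"offset":[0,0,0],"grip":32,"twist":[0,0,0]},{"offset":[0,0,-20],"grip":32,"twist":[0,0,0]},{"offset":[10,0,-20],"grip":32,"twist":[0,0,0]},{"offset":[34,0,0],"grip":0,"twist":[0,0,0]},{"offset":[0,0,0],"grip":0,"twist":[0,0,0]},{"offset":[0,0,20],"grip":0,"twist":[0,0,0]},{"offset":[0,0,18],"grip":0,"twist":[0,0,0]},{"offset":[0,0,0],"grip":0,"twist":[0,0,0]}]' && python3 -m crank '[{"offset":[-10,0,0],"grip":0,"twist":[0,0,0]},{"offset":[-10,0,0],"grip":0,"twist":[0,0,0]},{"offset":[-10,0,0],"grip":0,"twist":[0,0,0]},{"offset":[-10,0,0],"grip":0,"twist":[0,0,0]},{"offset":[0,0,0],"grip":0,"twist":[0,0,0]},{"offset":[0,0,0],"grip":0,"twist":[0,0,0]}]' && python3 -c "
from h import *
to(f(-.099,.066,.036),yaw=MY);print(inv(env.state()['position']))"
```

```text
time: 34.9
position: [0.467, 0.1529, 0.0356]
tcp_rot: [-179.9, -0.3, 175.3]
force: [-1.8, -0.9, -0.4]
grip_width: 0.0014
time: 35.4
position: [0.5106, 0.1498, 0.0382]
tcp_rot: [180.0, 0.1, 175.2]
force: [-0.4, 0.7, -0.2]
grip_width: 0.0003
pos [0.5106 0.1498 0.0382] rot [1.7998e+02 7.0000e-02 1.7518e+02] w 0.3 F [-0.4  0.7 -0.2] t 35.4
offset [-12.9  -0.2   2.2] minrows 1 per row @that [-12.9  -0.2   2.2] | twist [ 0.0003  0.0011 -0.    ] rows 1.0 per [ 0.0003  0.0011 -0.    ]
[-0.11187879  0.06615402  0.03818885]
```

```bash
python3 -m crank '[{"offset":[-5,0,1],"grip":0,"twist":[0,0,0]},{"offset":[-5,0,0],"grip":0,"twist":[0,0,0]},{"offset":[0,0,0],"grip":0,"twist":[0,0,0]}]' | grep -E "position|force"; for i in 1 2 3 4; do python3 -m crank '[{"offset":[-1.5,0,0],"grip":0,"twist":[0,0,0]},{"offset":[0,0,0],"grip":0,"twist":[0,0,0]},{"offset":[0,0,0],"grip":0,"twist":[0,0,0]}]' | grep -E "position|force"; done; python3 -c "
from h import *
print(inv(env.state()['position']))"
```

```text
position: [0.5204, 0.1491, 0.0369]
force: [0.2, 0.4, 0.0]
position: [0.5208, 0.149, 0.0368]
force: [-0.4, -1.1, 0.7]
position: [0.5224, 0.1489, 0.0368]
force: [0.5, -0.1, 0.4]
position: [0.5237, 0.1488, 0.0368]
force: [-0.8, 0.2, 0.1]
position: [0.5243, 0.1487, 0.0366]
force: [-4.2, 1.2, 2.1]
[-0.09809181  0.06627113  0.03657683]
```

All three sticks met the stop. Now the clamp: I raise the tool, go behind the ball and check from above.

```bash
python3 -m crank '[{"offset":[-1.5,0,0],"grip":0,"twist":[0,0,0]},{"offset":[0,0,0],"grip":0,"twist":[0,0,0]}]' | grep -E "position|force"; python3 -m crank '[{"offset":[14,0,0],"grip":0,"twist":[0,0,0]},{"offset":[0,0,-40],"grip":0,"twist":[0,0,0]},{"offset":[0,0,-40],"grip":0,"twist":[0,0,0]},{"offset":[0,0,-40],"grip":0,"twist":[0,0,0]},{"offset":[0,0,-40],"grip":0,"twist":[0,0,0]},{"offset":[0,0,-20],"grip":0,"twist":[0,0,0]},{"offset":[0,0,0],"grip":0,"twist":[0,0,0]},{"offset":[0,0,0],"grip":0,"twist":[0,0,0]}]';  python3 -c "
from h import *
to(f(.048,.122,.22),yaw=MY)
o=sticks(show='w9.png')
for k,c,y,s in o: print(inv([*c,0]).round(4))"
```

```text
position: [0.5246, 0.1487, 0.0364]
force: [-7.6, 0.9, 5.4]
time: 37.48
position: [0.5143, 0.15, 0.218]
tcp_rot: [179.9, 0.2, 175.2]
force: [0.2, -0.3, -0.0]
grip_width: 0.0006
pos [0.5143 0.15   0.218 ] rot [179.89   0.22 175.21] w 0.6 F [ 0.2 -0.3 -0. ] t 37.48
offset [-156.2   55.3   -1.2] minrows 4 per row @that [-39.   13.8  -0.3] | twist [0.0019 0.0039 0.0006] rows 1.0 per [0.0019 0.0039 0.0006]
BROWN [325. 255.] 0.85 [0.564  0.1461] 172.6 [0.0248 0.0508] [89. 57. 37.]
other [81. 63.] 0.79 [ 0.3669 -0.0577] 105.5 [0.0246 0.0956] [106.  54. 133.]
BROWN [183. 256.] 0.64 [0.5544 0.0029] 175.4 [0.0278 0.0595] [94. 63. 44.]
[-0.0583  0.0669  0.    ]
[-0.2376 -0.1527  0.    ]
[-0.0558 -0.0766  0.    ]
```

View pics/w9.png

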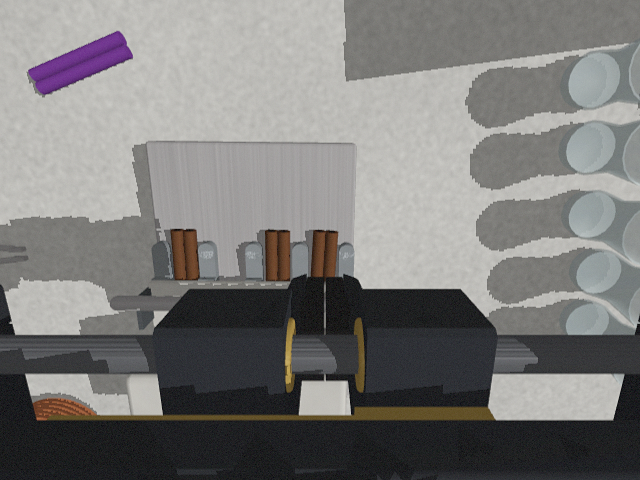

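All three sticks lie straight in lanes 1, 3 and 4, with their rear ends in line (row ≈230), and the glasses are standing. I go behind the ball.

```bash
python3 -m crank '[{"offset":[0,18,0],"grip":0,"twist":[0,0,0]},{"offset":[-30,18,0],"grip":0,"twist":[0,0,0]},{"offset":[-31,19,0],"grip":0,"twist":[0,0,0]},{"offset":[-31,0,0],"grip":0,"twist":[0,0,0]},{"offset":[-31,0,0],"grip":0,"twist":[0,0,0]},{"offset":[-31,0,0],"grip":0,"twist":[0,0,0]},{"offset":[0,0,0],"grip":0,"twist":[0,0,0]},{"offset":[0,0,0],"grip":0,"twist":[0,0,0]},{"offset":[0,0,35],"grip":0,"twist":[0,0,0]},{"offset":[0,0,35],"grip":0,"twist":[0,0,0]},{"offset":[0,0,33],"grip":0,"twist":[0,0,0]},{"offset":[0,0,0],"grip":0,"twist":[0,0,0]},{"offset":[0,0,0],"grip":0,"twist":[0,0,0]}]';  python3 -c "
from h import *
to(f(-.06,.122,.112),yaw=MY); print(inv(env.state()['position']))"
```

```text
time: 38.67
position: [0.6685, 0.1916, 0.1119]
tcp_rot: [-179.9, -0.3, 175.2]
force: [0.4, 0.2, 1.0]
grip_width: 0.0002
pos [0.6685 0.1916 0.1119] rot [-179.9    -0.29  175.25] w 0.2 F [0.4 0.2 1. ] t 38.67
offset [101.9   1.    0.4] minrows 3 per row @that [34.   0.3  0.1] | twist [-0.0018 -0.0051  0.0012] rows 1.0 per [-0.0018 -0.0051  0.0012]
[0.04194444 0.12107457 0.11186047]
```

```bash
python3 -m crank '[{"offset":[8,0,0],"grip":0,"twist":[0,0,0]},{"offset":[8,0,0],"grip":0,"twist":[0,0,0]},{"offset":[8,0,0],"grip":0,"twist":[0,0,0]},{"offset":[8,0,0],"grip":0,"twist":[0,0,0]},{"offset":[8,0,0],"grip":0,"twist":[0,0,0]},{"offset":[8,0,0],"grip":0,"twist":[0,0,0]}]' | grep -E "pos|force"; python3 -m crank '[{"offset":[8,0,0],"grip":0,"twist":[0,0,0]},{"offset":[8,0,0],"grip":0,"twist":[0,0,0]},{"offset":[8,0,0],"grip":0,"twist":[0,0,0]},{"offset":[8,0,0],"grip":0,"twist":[0,0,0]},{"offset":[8,0,0],"grip":0,"twist":[0,0,0]},{"offset":[8,0,0],"grip":0,"twist":[0,0,0]}]' | grep -E "pos|force"; for i in 1 2 3; do python3 -m crank '[{"offset":[4,0,0],"grip":0,"twist":[0,0,0]},{"offset":[0,0,0],"grip":0,"twist":[0,0,0]}]' | grep -E "pos|force"; done; python3 -c "
from h import *
print(inv(env.state()['position']))"
```

```text
position: [0.6226, 0.196, 0.1148]
force: [1.8, -0.2, 0.9]
position: [0.5745, 0.1996, 0.1137]
force: [2.3, 0.4, -0.4]
position: [0.5698, 0.2002, 0.1137]
force: [-0.6, -1.4, 0.5]
position: [0.5668, 0.2004, 0.1138]
force: [0.1, 0.4, 0.1]
position: [0.5629, 0.2006, 0.1138]
force: [0.8, 0.6, 0.5]
[-0.06396338  0.12122474  0.11375676]
```

```bash
for i in 1 2 3 4 5 6; do python3 -m crank '[{"offset":[3,0,0],"grip":0,"twist":[0,0,0]},{"offset":[0,0,0],"grip":0,"twist":[0,0,0]}]' | grep -E "pos|force"; done; python3 -c "
from h import *
print(inv(env.state()['position']))"
```

```text
position: [0.5599, 0.2009, 0.1138]
force: [0.7, -0.2, 0.2]
position: [0.5569, 0.2012, 0.1137]
force: [0.9, -0.7, 0.1]
position: [0.5543, 0.2014, 0.1138]
force: [2.4, -0.4, -0.5]
position: [0.5534, 0.2014, 0.114]
force: [7.4, -0.5, -5.1]
position: [0.5513, 0.2014, 0.1146]
force: [6.8, -1.5, -0.0]
position: [0.5507, 0.2013, 0.1153]
force: [12.9, -1.6, -4.9]
[-0.07623693  0.1208899   0.11529965]
```

The force rises at the expected place. I back off, raise the tool and look.

```bash
python3 -m crank '[{"offset":[-20,0,0],"grip":0,"twist":[0,0,0]},{"offset":[-10,0,-20],"grip":0,"twist":[0,0,0]},{"offset":[0,0,-40],"grip":0,"twist":[0,0,0]},{"offset":[0,0,-40],"grip":0,"twist":[0,0,0]},{"offset":[0,0,-30],"grip":0,"twist":[0,0,0]},{"offset":[0,0,0],"grip":0,"twist":[0,0,0]},{"offset":[0,0,0],"grip":0,"twist":[0,0,0]},{"offset":[0,0,0],"grip":0,"twist":[0,0,0]}]';  python3 - <<'E'
from h import *
img,K,T=cam('wrist'); print(inv(env.state()['position']))
b=lambda q:f(-.025+.085*np.sin(.4363-q),.122,.064+.085*np.cos(.4363-q))
for t in('clamp_tip',): print([(np.round(d['position'],1),round(d['confidence'],2)) for d in env.search_frame('wrist',t)])
for q in(1.2,1.3,1.4): print(q,proj(K,T,b(q)).round(1))
for y in(-.066,.022,.066): 
    for x in(-.09,): print('rear',proj(K,T,f(x,y,.042)).round(1)); 
cv2.circle(img,tuple(int(v) for v in proj(K,T,b(1.4))[0].round()),1,(255,0,0),-1)
for y in(-.066,.022,.066): cv2.circle(img,tuple(int(v) for v in proj(K,T,f(-.09,y,.036))[0].round()),1,(0,255,0),-1)
save(cv2.resize(img[120:420,0:400],None,fx=2,fy=2),'w10.png')
E
```

```text
time: 41.83
position: [0.5742, 0.1997, 0.2428]
tcp_rot: [-180.0, -0.1, 175.2]
force: [-0.1, -0.6, -0.3]
grip_width: 0.0007
[-0.05289177  0.12107535  0.24221063]
[(array([249.9, 201.1]), 0.62)]
1.2 [[325.  189.3]]
1.3 [[325.1 180.3]]
1.4 [[325.1 172.3]]
rear [[125.9 169.9]]
rear [[219.1 170.1]]
rear [[265.7 170.3]]
```

View pics/w10.png

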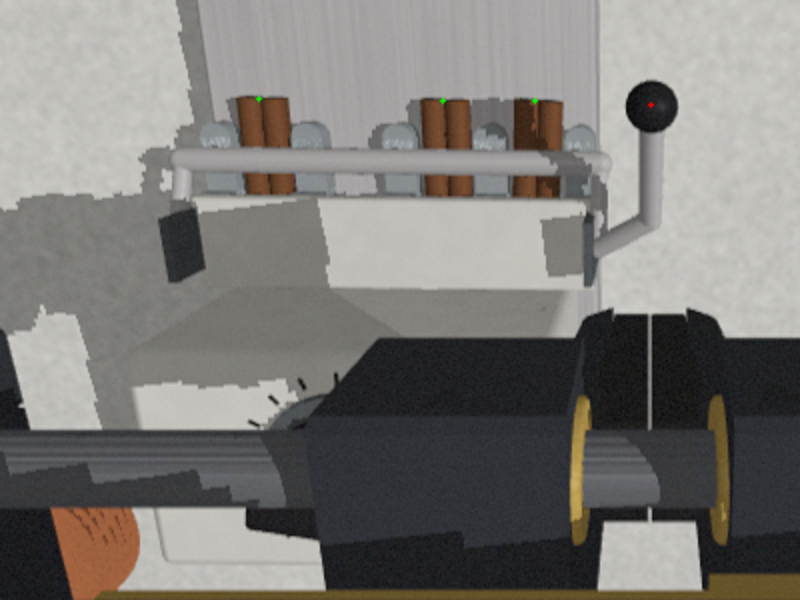

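The ball sits exactly on the projected 1.4 rad point, and the sticks' rear ends sit on the projected home line. I clear the arm and do a final overall check of the dial, glasses and counter.

```bash
python3 -m crank '[{"offset":[0,0,-40],"grip":0,"twist":[0,0,0]},{"offset":[0,0,-40],"grip":0,"twist":[0,0,0]},{"offset":[10,35,-10],"grip":0,"twist":[0,0,0]},{"offset":[10,35,-10],"grip":0,"twist":[0,0,0]},{"offset":[10,35,0],"grip":0,"twist":[0,0,0]},{"offset":[10,35,0],"grip":0,"twist":[0,0,0]},{"offset":[10,35,0],"grip":0,"twist":[0,0,0]},{"offset":[0,35,0],"grip":0,"twist":[0,0,0]},{"offset":[0,0,0],"grip":0,"twist":[0,0,0]},{"offset":[0,0,0],"grip":0,"twist":[0,0,0]}]';  python3 - <<'E'
from h import *
img,K,T=cam('top'); a=np.radians(80)
for r in(-.023,.023,.034):
    u=proj(K,T,f(.05+r*np.cos(a),r*np.sin(a),.166))[0]; print(u)
A=cv2.resize(img[130:280,100:300],None,fx=4,fy=4,interpolation=cv2.INTER_CUBIC)
cv2.circle(A,tuple(int(v) for v in (u-[100,130])*4),2,(255,0,0),-1)
save(A,'top9.png'); sticks('top')
E
```

```text
time: 42.77
position: [0.5413, 0.4151, 0.3411]
tcp_rot: [-179.9, -0.2, 175.5]
force: [0.9, -0.7, -0.3]
grip_width: 0.0005
[276.85736687 161.69590008]
[257.51668581 156.64024171]
[252.89763499 155.43282078]
other [415. 320.] 0.9 [ 0.3082 -0.2936] 85.0 [0.0237 0.0905] [102.  26.  24.]
other [379. 273.] 0.88 [ 0.4289 -0.2102] 55.9 [0.024  0.0903] [66. 36. 82.]
other [268. 207.] 0.74 [0.6044 0.0988] 176.7 [0.2596 0.3169] [89. 87. 83.]
other [323. 296.] 0.62 [ 0.3658 -0.0583] 105.4 [0.0234 0.089 ] [62. 31. 77.]
BROWN [258. 227.] 0.6 [0.5578 0.1053] 177.3 [0.0235 0.0498] [47. 33. 25.]
BROWN [239. 224.] 0.46 [0.5639 0.151 ] 177.4 [0.0236 0.0473] [44. 32. 26.]
other [132. 244.] 0.19 [0.4861 0.4208] 49.8 [0.0578 0.0798] [ 97. 100.  98.]
```

View pics/top9.png

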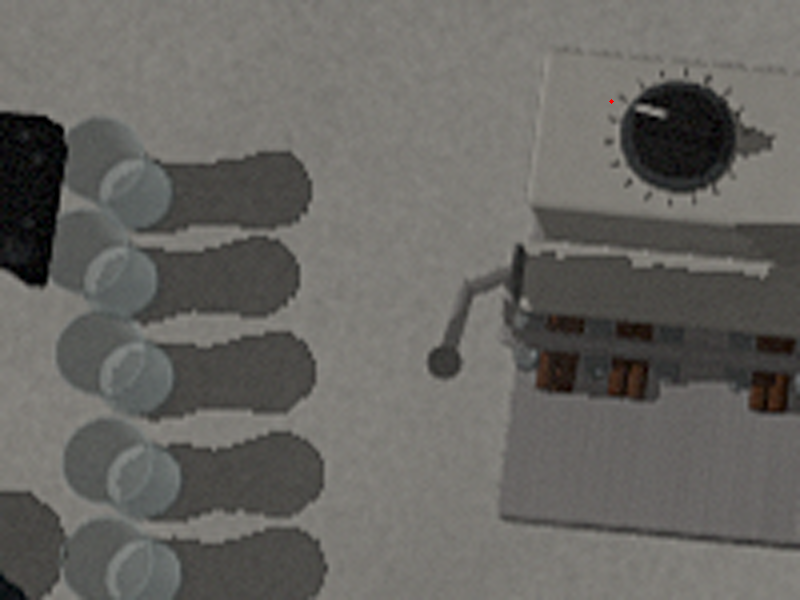

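The top view shows the dial line at about 80°, the lever down, three sticks in the lanes and all five glasses standing. No brown stick is left on the counter, so I hand in.

```bash
python3 -c "
from h import *
print(env.job_done())"
```

```text
the job is handed in; nothing more can be done
None
```

The mill is set up and the job is handed in, at about 43 s on the robot's clock out of the 210 allowed.

- **Dial:** With the feed empty, I turned it clockwise about 160° until the torque jumped at the stop, then back 80° (four clicks) and let go. A close wrist picture showed the white line on the 80° mark. The coarser final top view read about 6° off, well within half a click.
- **Sticks:** Three brown sticks were on the counter, and they now lie in lanes 1, 3 and 4. Each was pushed until it met a firm stop (roughly 7–12 N) at the expected depth. The pictures show their rear ends on the projected home line.
- **Clamp:** I pushed the lever until it met its stop. The ball then sat on the projected fully closed point (1.4 rad).
- **Bystanders:** All five glasses were standing in the last picture, and the network's detections put the purple and red look-alikes where they were.

One grasp sat too high the first time and was redone lower. In the final top view the network did not report the lane 1 stick, but it is plainly visible in the pictures. No other check failed.

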